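# Gauge the mould box and pack the core that fits

### The job

Lower the depth rod gently into the leaning mould box, square to its rim and near the middle, until it bottoms on the floor board, read the depth, and stand the rod back in its hole in the tool block. Then pick the longest plaster core whose top will stay at least 5 mm below the rim, lower it (no dropping) into the box so that it stands flat on the floor board, and swing the lid fully shut without slamming it. Leave the other cores and everything else on the bench where they are.

Things in the scene. Friction and masses are not known exactly. Their poses are not given: they have to be found in the camera images.
- mould_box: Open plywood box, outside 104 x 140 mm, 142 mm deep, walls 10 mm, fixed on a cradle and leaning 28 degrees to its front. Origin: centre of the mouth on the rim plane, 165 mm above the table. Own z points straight out of the mouth, own x up the slope to the hinge, own y along the hinge. The pocket is 84 mm (x) by 120 mm (y). Its white floor board is parallel to the rim, at a depth not known beforehand
- cradle: Fixed wooden cradle that carries the mould box; base 200 x 160 x 15 mm. Origin: centre of its underside, 33 mm behind the box's mouth (measured level); own x points level to the back (the hinge side), own z up. The box's floor board is wedged somewhere between 64 and 124 mm below the rim
- lid (a joint): Hinge of the box's 9 mm plywood lid, rad: 0 = shut on the rim, 1.57 = square to the rim; starts open at 1.72 to 1.93, stop at 2.0. The hinge line runs along the box's y, 52 mm up the slope from the mouth's centre, in the rim plane (the lid's underside when shut). Stiff: the lid stays where it is left and takes about 2 to 4 N at its free edge to move. A 26 mm pour hole goes through it
- lid_edge (a point): Middle of the lid's free edge, half way through its thickness, 122 mm from the hinge line (the shut lid overhangs the front wall by 18 mm). The lid is 140 mm wide along the hinge
- rod: Depth rod, 190 mm long, 130 g: a 10 mm round steel rod with rings every 10 mm and, from 140 to 190 mm, a dark wooden handle 18 x 18 mm square in its own x and y. Origin: centre of its foot (the flat lower tip). Own z runs up to the handle. It starts upright in the tool block with its foot 15 mm above the table
- rod_top (a point): Centre of the top of the rod's handle
- tool_block: Wooden tool block 170 x 70 x 60 mm high, fixed. Origin: centre of its underside. A vertical hole 16 mm wide, 45 mm deep (bottom 15 mm above the table) in the middle of its top holds the depth rod. Modelling tools up to 170 mm above the table stand at both ends (own x about -65 and +65 mm)
- jar: Lidded jar, 60 mm across, 75 mm high, standing among the cores; leave it. Origin: centre of its underside
- bottle: White plastic bottle, 68 mm across, 170 mm high; leave it. Origin: centre of its underside
- clamp: Dark steel G-clamp lying flat, 150 x 80 mm, screw sticking out; leave it. Origin: on the table near its middle
- kidney: Flat red kidney scraper 130 x 45 x 5 mm; leave it. Origin: centre of its underside
- brush: Brush about 170 mm long lying on the table; leave it. Origin: on its underside
- core_short: Plaster core, 56 mm high in all: round foot 60 mm across tapering to 54 mm, 26 mm high, and on it a square lifting stub 22 x 22 mm (own x and y), 30 mm high. Stands upright on the table at the start. Origin: centre of its underside; own z up
- core_short_top (a point): Centre of the top of that core's stub, 56 mm above its underside
- core_mid: Plaster core, 78 mm high in all: round foot 60 mm across tapering to 54 mm, 48 mm high, and on it a square lifting stub 22 x 22 mm (own x and y), 30 mm high. Stands upright on the table at the start. Origin: centre of its underside; own z up
- core_mid_top (a point): Centre of the top of that core's stub, 78 mm above its underside
- core_long: Plaster core, 100 mm high in all: round foot 60 mm across tapering to 54 mm, 70 mm high, and on it a square lifting stub 22 x 22 mm (own x and y), 30 mm high. Stands upright on the table at the start. Origin: centre of its underside; own z up
- core_long_top (a point): Centre of the top of that core's stub, 100 mm above its underside
Mind the look-alikes: they are no part of the job. What is shaped like the rod but blue is not meant.

How it is judged (in metres and radians):
On the way, in this order (a step that is already met when the one before it is completed fails the run):
1. the rod's foot rests on the floor board (0.5 to 30 N, 60 mm or more below the rim), within 25 mm of the pocket's middle both ways, the rod square to the rim within 7 degrees, for 0.2 s (z of rod in the frame of mould_box between -0.2 and -0.06 m and x of rod in the frame of mould_box between -0.025 and 0.025 m and y of rod in the frame of mould_box between -0.025 and 0.025 m and angle between the z axis of rod and the z axis of mould_box, either way round below 0.122 rad and contact force between rod and mould_box between 0.5 and 30 N), for 0.2 s.
2. a core stands in the pocket, its top 2.5 to 30.5 mm below the rim, square to the rim within 0.1 rad (((z of core_short_top in the frame of mould_box between -0.0305 and -0.0025 m and x of core_short_top in the frame of mould_box between -0.036 and 0.036 m and y of core_short_top in the frame of mould_box between -0.055 and 0.055 m and angle between the z axis of core_short and the z axis of mould_box, either way round below 0.1 rad) or (z of core_mid_top in the frame of mould_box between -0.0305 and -0.0025 m and x of core_mid_top in the frame of mould_box between -0.036 and 0.036 m and y of core_mid_top in the frame of mould_box between -0.055 and 0.055 m and angle between the z axis of core_mid and the z axis of mould_box, either way round below 0.1 rad) or (z of core_long_top in the frame of mould_box between -0.0305 and -0.0025 m and x of core_long_top in the frame of mould_box between -0.036 and 0.036 m and y of core_long_top in the frame of mould_box between -0.055 and 0.055 m and angle between the z axis of core_long and the z axis of mould_box, either way round below 0.1 rad))), for 0.2 s.
At the end, for the whole second after the job is handed in: One core rests square (0.1 rad) in the pocket, its top 2.5 to 30.5 mm below the rim; lid below 0.04 rad; rod in the block's hole (foot under 25 mm high, within 12 mm of the axis, lean under 0.2 rad); the other cores upright (0.1 rad) within 30 mm of their starts (((z of core_short_top in the frame of mould_box between -0.0305 and -0.0025 m and x of core_short_top in the frame of mould_box between -0.036 and 0.036 m and y of core_short_top in the frame of mould_box between -0.055 and 0.055 m and angle between the z axis of core_short and the z axis of mould_box, either way round below 0.1 rad and linear speed of core_short below 0.01 m/s and distance of each of core_mid, core_long from where it was at the start of the episode below 0.03 m and angle between each of core_mid, core_long's own z axis and vertical below 0.1 rad) or (z of core_mid_top in the frame of mould_box between -0.0305 and -0.0025 m and x of core_mid_top in the frame of mould_box between -0.036 and 0.036 m and y of core_mid_top in the frame of mould_box between -0.055 and 0.055 m and angle between the z axis of core_mid and the z axis of mould_box, either way round below 0.1 rad and linear speed of core_mid below 0.01 m/s and distance of each of core_short, core_long from where it was at the start of the episode below 0.03 m and angle between each of core_short, core_long's own z axis and vertical below 0.1 rad) or (z of core_long_top in the frame of mould_box between -0.0305 and -0.0025 m and x of core_long_top in the frame of mould_box between -0.036 and 0.036 m and y of core_long_top in the frame of mould_box between -0.055 and 0.055 m and angle between the z axis of core_long and the z axis of mould_box, either way round below 0.1 rad and linear speed of core_long below 0.01 m/s and distance of each of core_short, core_mid from where it was at the start of the episode below 0.03 m and angle between each of core_short, core_mid's own z axis and vertical below 0.1 rad)) and value of joint lid below 0.04 rad and horizontal distance between rod and tool_block below 0.012 m and height (world z) of rod below 0.025 m and angle between rod's own z axis and vertical below 0.2 rad and linear speed of rod below 0.02 m/s); the robot touches nothing.
It fails at once if a core drops into the pocket (faster than 0.5 m/s with its underside below the rim) ((z of core_short in the frame of mould_box between -0.14 and -0.01 m and x of core_short in the frame of mould_box between -0.042 and 0.042 m and y of core_short in the frame of mould_box between -0.06 and 0.06 m and linear speed of core_short above 0.5 m/s) or (z of core_mid in the frame of mould_box between -0.14 and -0.01 m and x of core_mid in the frame of mould_box between -0.042 and 0.042 m and y of core_mid in the frame of mould_box between -0.06 and 0.06 m and linear speed of core_mid above 0.5 m/s) or (z of core_long in the frame of mould_box between -0.14 and -0.01 m and x of core_long in the frame of mould_box between -0.042 and 0.042 m and y of core_long in the frame of mould_box between -0.06 and 0.06 m and linear speed of core_long above 0.5 m/s)).
It fails at once if the lid is slammed (it closes faster than 6 rad/s) (velocity of joint lid below -6 rad/s).
It fails at once if a bystander is pushed away: the jar by more than 30 mm, or the bottle, clamp, kidney scraper or brush by more than 50 mm (distance of jar from where it was at the start of the episode above 0.03 m or distance of any of bottle, clamp, kidney, brush from where it was at the start of the episode above 0.05 m).
It also fails if it takes over 69 s, if anything falls off the work surface, if the arm or the gripper's body presses on something with over 40 N, if the wrist force passes 120 N, or if a joint passes its speed limit or range.

### The arm

A 7-joint arm with a two-finger parallel gripper is mounted at the origin on the work surface. World frame = base frame: x ahead of the robot, y to its left, z up, the work surface at z = 0. Lengths are in mm, angles in rad, forces in N, time in s.
With the tool pointing down it reaches from about 400 to 875 mm from the base axis. Payload 6.5 kg.
Tool frame: the origin (TCP) lies midway between the tips of the shut fingers; the grasp point (between the pads) lies 19 mm behind it (r.hold_point_z is the distance from the TCP to the grasp point, in mm); z points along the fingers, y is the direction in which the jaws open and shut (so a half turn about z gives the same grasp; the last joint's range is limited). The gripper opens to 85 mm and grips with 20 to 120 N. Pads are 22 mm wide; open, the fingers measure 114 mm over their backs; the gripper's body (76 mm by 85 mm) begins 54 mm behind the grasp point. The pads swing forward as they close: fully open they stand 13 mm farther back than shut.
Start: joints at [-1.38, 0.536, -0.004, 1.538, 0.003, 1.067, -0.071], TCP at [165.087, 628.678, 231.29] pointing down, gripper open.
Joint ranges: [-2.7, 2.7], [-0.37, 2.16], [-1.27, 1.26], [0.24, 2.4], [-1.31, 4.45], [0.19, 1.91], [-2.76, 2.76]. Speed limits (rad/s): [2.39, 2.39, 3.14, 3.14, 3.14, 3.14, 3.14].

### API

Orientations are given as [roll, pitch, yaw] about the fixed x, y, z axes, in that order (R = Rz(yaw) Ry(pitch) Rx(roll)).
In Python, from plant import r, vision, search_frame, outline_of, tip_of gives the robot as it stands.
- The arm moves only by the shell command python3 -m crank 'ROWS' [FORCE]. ROWS is JSON, a list of rows, each a list of 7 numbers: the finger opening in cm, from 0 to 8.54, then the shift along the world's x, y, z in cm, then the turn, a rotation vector about the world's x, y, z in rad. In form: [[jaw, dx, dy, dz, ax, ay, az], ...]. A call has 1 to 8 rows; each row is the pose to reach, as a shift and turn from the pose commanded when the call began; what a row does not reach only later rows make up. A row lasts 1/8 s, in which the tool goes at most 62.5 mm and 10.7 degrees, less where a joint would pass 70% of its speed; a pose out of reach is approached as far as the arm can. A call with a gripper value outside its range is refused whole. The fingers move at their own pace and stop on an object; FORCE is the grip in N (left out, the last holds). Time passes only in rows, so rows that repeat a pose let the fingers close. It gives the time, the measured TCP pose, the force and the opening at its end, in the units of the state.
- r.get_state(): the state, without advancing time (a new reading comes with each control period).
- vision.read_camera(name): name is "scene" or "top"; returns a dict with "img" (400x640x3 uint8, red, green, blue), "vertical_fov" (degrees; the focal length in pixels is half the picture's height over the tangent of half this angle, whatever the lens; pixels are square), "cx", "cy" (the principal point, pixels), "T" (4x4, takes a point from camera to world coordinates). Camera axes: x right, y up, looking along -z (the intrinsics and any distortion apply to the point x, -y, -z); pixel columns grow to the right and rows downward; lengths in mm; the calibration is good to about 2 mm. A picture is of the moment at which its call begins. There is no depth.
- r.sign_off(): hands the job in, once; it reports no verdict.
Trained networks look in a picture, given as the dict that the camera call returned (one of the last four; its "shot" number tells which), for a name from the list of things; names that differ only in an ending like _2 or _b are one class to them, and where a whole thing is asked for, a point or a joint stands for the part that bears it (a point fixed in the world has none). Each returns a list of dicts, best first, with "confidence" (0 to 1); they miss things now and then, are a little off and sometimes report something else, mostly with a low value. They report only what shows in the picture. A call takes as long as a camera call. They do not tell look-alikes from the thing itself.
- search_frame(picture, label): "extent" ([left, top, width, height] in pixels, round what is visible of it).
- outline_of(picture, label): "region" (400x640 bool, what is visible of it) and "extent" ([left, top, width, height] in pixels, round what is visible of it).
- tip_of(picture, label): "location" ([column, row] in pixels: a listed point, or the origin of a listed thing).
The state is a dict: "time_s": time; "qpos": joint angles; "joint_vel": joint speeds; "tau": joint torques, N m; "tcp_pos": TCP position; "eef_rot": TCP orientation; "contact_force": force on the tool from outside, world axes, zero at the start; "moment": the same for the moment, N m; "grip_width": finger opening in mm.
Only numpy, scipy, OpenCV 4.12 (cv2) and the standard library are available. Lean on these libraries where they do the work, as an engineer would, in place of code of your own. Each camera call takes 0.05 s, during which the arm holds its last target.

## Working session

There is one attempt and no reset: what is moved stays moved. The work goes in short steps, Python scripts to look and compute and a shell command to move; the robot and the scene stay as the last step left them, time stands still between calls to the robot, and variables do not carry over. Pictures are saved under pics/ and viewed, and the job is handed in when it is done.

```bash
ls; mkdir -p pics; python3 - <<'E'
from plant import r, vision, search_frame, outline_of, tip_of
import cv2
print(r.get_state(), r.hold_point_z)
for n in ["scene","top"]:
    p=vision.read_camera(n); cv2.imwrite(f"pics/{n}0.png",cv2.cvtColor(p["img"],cv2.COLOR_RGB2BGR))
    print({k:v for k,v in p.items() if k!="img"})
E
```

```text
pics
{'time_s': 0.0, 'qpos': array([-1.38021147,  0.53716439, -0.00443465,  1.53886315,  0.00257627,
        1.06730888, -0.07121578]), 'joint_vel': array([-3.84934258e-04,  6.53511470e-05,  4.35527809e-04, -1.79089564e-03,
       -9.64908544e-04, -1.35862852e-07, -7.70203603e-04]), 'tau': array([-7.34862965e-05, -5.83408535e+01,  1.04851373e+00, -2.59101373e+01,
        1.22500284e-02,  9.43072635e-03, -1.06746339e-05]), 'tcp_pos': array([164.93501172, 628.07351539, 230.41816916]), 'eef_rot': array([-3.13985799e+00,  1.08901130e-04,  2.88484915e+00]), 'contact_force': array([0.54714838, 0.10105415, 0.62343418]), 'moment': array([-0.01158868, -0.00573823, -0.02119718]), 'grip_width': 85.24445433930423} 18.700000000000003
{'vertical_fov': 51.13250957056582, 'cx': 309.1457888130135, 'cy': 203.2608153379858, 'T': array([[-8.17751838e-01, -4.72705540e-01,  3.28376922e-01,
         8.07584257e+02],
       [ 5.75522026e-01, -6.78986430e-01,  4.55798009e-01,
         4.59494013e+02],
       [ 7.50523023e-03,  5.61717811e-01,  8.27294852e-01,
         9.83229331e+02],
       [ 0.00000000e+00,  0.00000000e+00,  0.00000000e+00,
         1.00000000e+00]]), 'shot': 1}
{'vertical_fov': 54.07115054865023, 'cx': 321.1984244516874, 'cy': 203.15690811704093, 'T': array([[ 1.11541629e-02,  9.95452584e-01, -9.46030566e-02,
         3.70454276e+02],
       [-9.99866389e-01,  1.22339342e-02,  1.08413922e-02,
         1.25533613e+01],
       [ 1.19494595e-02,  9.44694899e-02,  9.95456039e-01,
         1.18685137e+03],
       [ 0.00000000e+00,  0.00000000e+00,  0.00000000e+00,
         1.00000000e+00]]), 'shot': 2}
```

View pics/scene0.png

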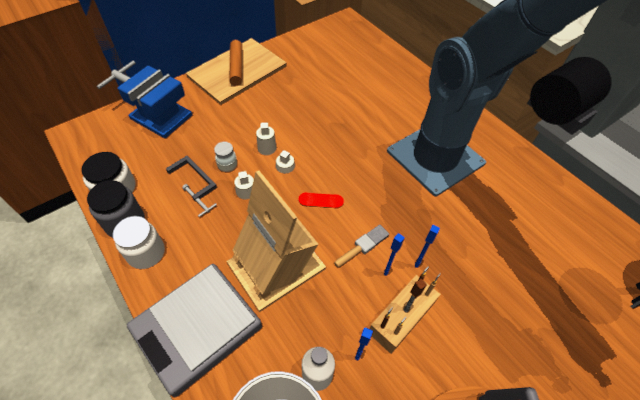

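View pics/top0.png

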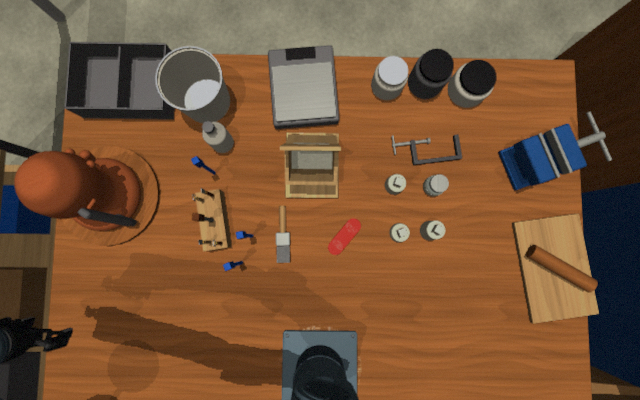

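The scene view shows the box at about (275,250) with the lid standing open. The tool block is at (407,305), and a dark-handled rod stands among the tools in it. Blue look-alike rods are at (395,250), (430,240) and (364,345). The cores are at (265,138), (285,160) and (244,184), with the jar at (225,155).

```bash
cat > h.py <<'E'
from plant import r, vision, search_frame, outline_of, tip_of
import numpy as np, cv2
from scipy.optimize import least_squares
from scipy.spatial.transform import Rotation as R
def f(p): return 200/np.tan(np.radians(p["vertical_fov"]/2))
def proj(p,X):
    X=np.atleast_2d(X); Ti=np.linalg.inv(p["T"]); c=X@Ti[:3,:3].T+Ti[:3,3]
    return np.c_[p["cx"]+f(p)*c[:,0]/-c[:,2], p["cy"]-f(p)*c[:,1]/-c[:,2]]
def ray(p,uv):
    d=np.array([(uv[0]-p["cx"])/f(p),-(uv[1]-p["cy"])/f(p),-1]); d=p["T"][:3,:3]@d
    return p["T"][:3,3],d/np.linalg.norm(d)
def onz(p,uv,z):
    o,d=ray(p,uv); return o+d*(z-o[2])/d[2]
def tri(ps,uvs):
    A=np.zeros((3,3));b=np.zeros(3);L=[]
    for p,u in zip(ps,uvs):
        o,d=ray(p,u);M=np.eye(3)-np.outer(d,d);A+=M;b+=M@o;L.append((M,o))
    X=np.linalg.solve(A,b); return X,[np.linalg.norm(M@(X-o)) for M,o in L]
def save(p,name,box=None,s=1):
    im=cv2.cvtColor(p["img"],cv2.COLOR_RGB2BGR)
    if box: l,t,w,h=box; im=im[t:t+h,l:l+w]
    if s!=1: im=cv2.resize(im,None,fx=s,fy=s,interpolation=cv2.INTER_CUBIC)
    cv2.imwrite("pics/"+name,im)
E
python3 - <<'E'
from h import *
np.set_printoptions(precision=1,suppress=True)
S=vision.read_camera("scene");T=vision.read_camera("top")
import pickle; pickle.dump((S,T),open("st.pkl","wb"))
for l in ["rod_top","rod","tool_block","mould_box","cradle","lid_edge","core_short_top","core_mid_top","core_long_top","core_short","core_mid","core_long","jar","bottle","clamp","kidney","brush"]:
    a=tip_of(S,l);b=tip_of(T,l)
    print(l,"S",[(np.array(x["location"]).round(1).tolist(),round(x["confidence"],2)) for x in a[:4]],"T",[(np.array(x["location"]).round(1).tolist(),round(x["confidence"],2)) for x in b[:4]])
    if a and b: print("   ",*tri([S,T],[a[0]["location"],b[0]["location"]]))
save(S,"rodS.png",(350,210,110,150),5 if 0 else 4); save(T,"rodT.png",(180,140,90,140),4)
save(S,"coreS.png",(150,110,160,110),5); save(T,"coreT.png",(370,120,110,130),4)
save(S,"boxS.png",(220,160,120,150),4);save(T,"boxT.png",(270,120,90,90),6)
E
```

```text
rod_top S [([436.7, 228.8], 0.81), ([423.5, 283.4], 0.8), ([398.8, 236.7], 0.66), ([365.2, 332.8], 0.53)] T [([236.5, 233.0], 0.52), ([197.0, 216.7], 0.5), ([227.5, 265.5], 0.5), ([196.2, 161.6], 0.42)]
    [365.5 230.8 254.2] [np.float64(34.6717203406373), np.float64(34.67172034063723)]
rod S [([383.4, 274.3], 0.74), ([399.9, 316.8], 0.72), ([355.4, 356.6], 0.63), ([288.7, 228.5], 0.6)] T [([212.0, 168.3], 0.71), ([240.4, 263.2], 0.66), ([248.9, 233.8], 0.65), ([215.0, 222.2], 0.52)]
    [523.  268.5 290.3] [np.float64(16.254981855349982), np.float64(16.25498185535002)]
tool_block S [([402.3, 316.7], 0.93), ([321.0, 200.3], 0.28)] T [([214.7, 221.2], 0.66)]
    [425.2 317.5   7.6] [np.float64(1.4009352505609882), np.float64(1.4009352505609078)]
mould_box S [([283.5, 226.5], 0.68), ([190.9, 180.8], 0.58)] T [([312.7, 167.3], 0.77), ([282.9, 233.2], 0.45)]
    [564.6  24.4 157.4] [np.float64(1.02254796261207), np.float64(1.0225479626122023)]
cradle S [([277.9, 266.1], 0.94)] T [([309.5, 163.5], 0.87), ([309.0, 147.2], 0.2)]
    [600.7  37.7  16. ] [np.float64(1.6296009658059007), np.f
[... 1502 characters left out ...]
oat64(2.4030056990327244)]
bottle S [([316.2, 372.6], 0.77)] T [([221.8, 140.5], 0.61)]
    [669.2 303.2  17.4] [np.float64(0.507268040458897), np.float64(0.5072680404589093)]
clamp S [([191.0, 179.8], 0.6), ([285.1, 228.7], 0.6), ([264.1, 149.8], 0.17)] T [([438.4, 148.5], 0.88)]
    [ 656.4 -361.2   -9.7] [np.float64(4.261386426654827), np.float64(4.261386426654645)]
kidney S [([322.9, 198.3], 0.64)] T [([340.7, 236.2], 0.86)]
    [384.5 -59.9  23.7] [np.float64(1.401066097814881), np.float64(1.4010660978148197)]
brush S [([358.0, 248.6], 0.96), ([285.1, 228.6], 0.18)] T [([283.6, 231.4], 0.76)]
    [396.2 111.8   3.6] [np.float64(5.927896393799588e-05), np.float64(5.9278963830406834e-05)]
```

View pics/rodS.png

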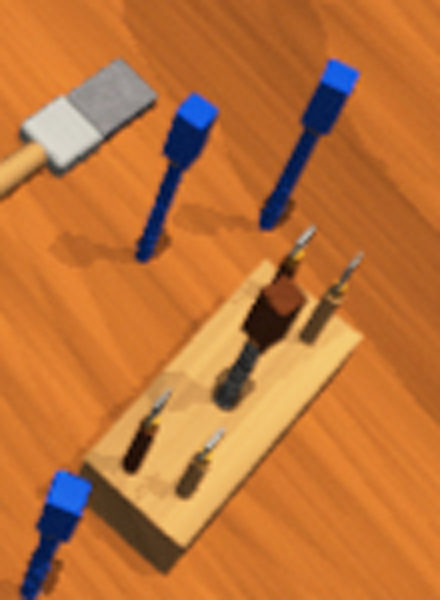

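View pics/rodT.png

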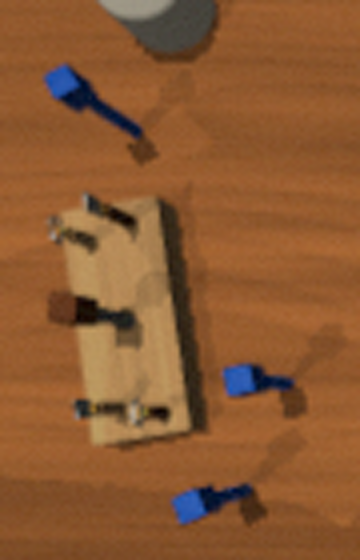

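View pics/boxS.png

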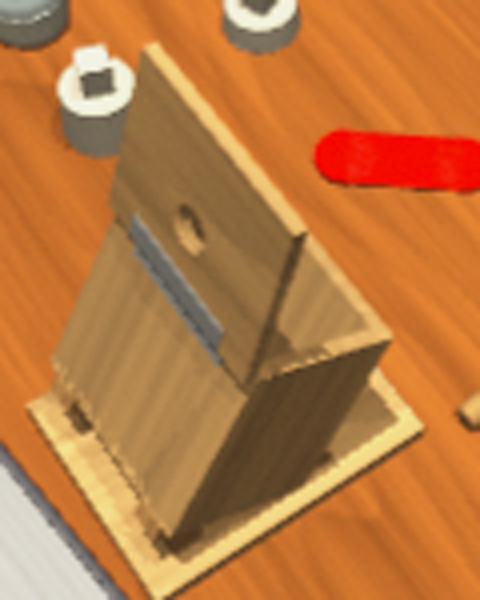

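View pics/boxT.png

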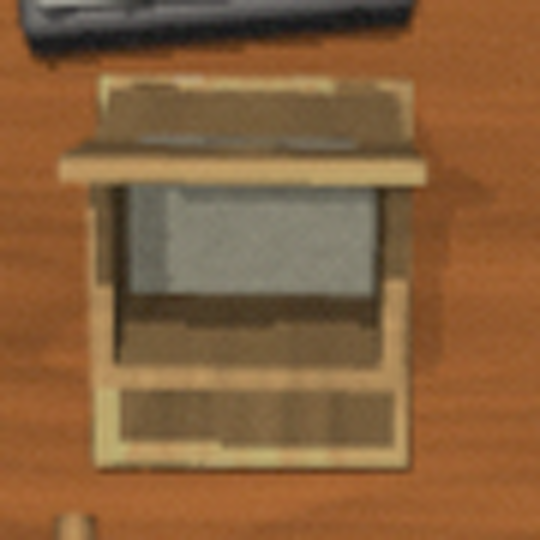

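View pics/coreS.png

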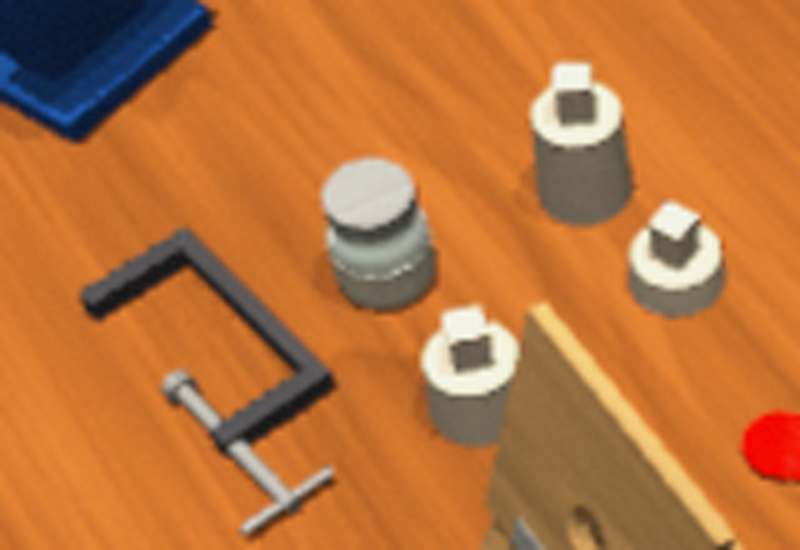

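View pics/coreT.png

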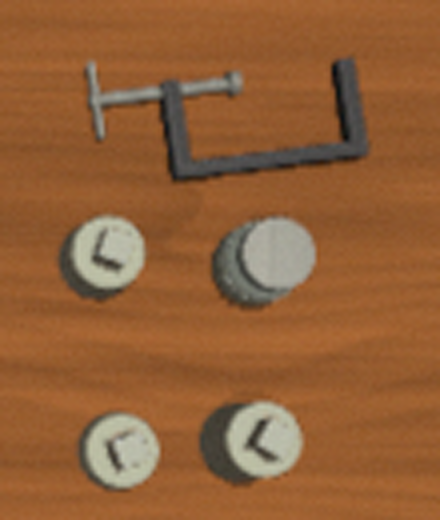

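```bash
cat > fit.py <<'E'
from h import *
import pickle
np.set_printoptions(precision=2,suppress=True)
S,T=pickle.load(open("st.pkl","rb"))
def Rz(a): return R.from_euler("z",a).as_matrix()
def fit(pts,model,x0,lab):
    # pts: (cam, uv, key)
    def res(x): return np.concatenate([proj(c,model(x,k))[0]-np.array(u) for c,u,k in pts])
    s=least_squares(res,x0,loss="soft_l1"); print(lab,s.x,"\n",res(s.x).reshape(-1,2).tolist() and res(s.x).reshape(-1,2).round(1).tolist()); return s.x
lean=np.radians(28)
def boxR(yaw): # own z leans to front (-x)
    zx=np.array([-np.sin(lean),0,np.cos(lean)]);xx=np.array([np.cos(lean),0,np.sin(lean)])
    return Rz(yaw)@np.c_[xx,[0,1,0],zx]
def model(x,k):
    o=np.array([x[0],x[1],165.]);B=boxR(x[2])
    if k[0]=="c": return o+Rz(x[2])@np.array([33,0,-165])+Rz(x[2])@np.array(k[1:],float)
    if k[0]=="b": return o+B@np.array(k[1:],float)
    if k[0]=="l": # lid coords: dist from hinge, y, thickness
        a=x[3]; d,y,t=k[1:]
        return o+B@np.array([52-d*np.cos(a)+t*np.sin(a),y,d*np.sin(a)+t*np.cos(a)])
pts=[(T,(286.2,197.8),("c",-100,80,15)),(T,(338.3,197.8),("c",-100,-80,15)),(T,(286.7,133),("c",100,80,15)),(T,(338.7,133),("c",100,-80,15)),
(S,(227.5,260.5),("c",100,-80,15)),(S,(258.8,309.5),("c",100,80,15)),(S,(325.5,267),("c",-100,80,15)),
(T,(285.8,184.7),("b",-52,70,0)),(T,(338.7,184.7),("b",-52,-70,0)),(S,(317.8,244.3),("b",-52,70,0)),
(S,(295.5,219.2),("l",122,70,9)),(S,(257.5,171),("l",122,-70,9)),(T,(280,150.3),("l",122,70,0)),(T,(341,150.3),("l",122,-70,0)),(T,(280,146),("l",122,70,9)),(T,(341,146),("l",122,-70,9))]
if __name__=="__main__":
    fit(pts,model,[565,25,0,1.8],"box")
    def bm(x,k): return np.array([x[0],x[1],0])+Rz(x[2])@np.array(k,float)
    bp=[(T,(196,193.8),(85,35,60)),(T,(219.5,189.2),(85,-35,60)),(T,(203,251.3),(-85,35,60)),(T,(228,248),(-85,-35,60)),
    (S,(416.3,274.5),(-85,-35,60)),(S,(440.8,295),(-85,35,60)),(S,(392,345.8),(85,35,60)),(S,(370.5,326.3),(85,-35,60))]
    fit(bp,bm,[425,317,0.1],"block")
    for c,us in ((S,((421,283.4),(423.5,283.4))),(T,((196.5,216.5),(197,216.7)))):
        for u in us: print("rodtop",onz(c,u,205))
    print(tri([S,T],[(421,283),(196.5,216.7)]))
    for n,t,s,z in (("short",(403.3,233.5),(281.8,154.2),56),("mid",(396.1,182.2),(240.6,174.2),78),("long",(439.8,227.2),(266.5,122.7),100)):
        print(n,onz(T,t,z),onz(S,s,z))
    save(S,"ro2S.png",(400,265,45,45),12);save(T,"ro2T.png",(185,200,36,36),14)
    save(S,"coreS2.png",(225,110,80,90),8); save(T,"coreT2.png",(380,165,75,85),8)
E
python3 fit.py
```

```text
box [565.56  28.7    0.     1.75] 
 [[-1.1, -0.5], [0.0, -0.1], [-0.5, -0.9], [-0.2, -0.3], [-1.3, -0.2], [0.2, 0.5], [0.8, -1.1], [-0.6, -0.3], [-1.5, 0.2], [0.8, -0.8], [-1.6, -1.2], [-1.9, -0.2], [-0.1, -0.1], [0.1, 0.5], [-0.2, 0.2], [0.2, 0.9]]
block [426.14 314.72   0.16] 
 [[-0.4, -1.4], [0.2, -0.4], [-0.1, -0.3], [-0.7, -0.7], [0.3, -0.3], [-0.1, -1.0], [2.6, 0.2], [-0.3, -3.1]]
rodtop [426.75 316.3  205.  ]
rodtop [422.65 319.17 205.  ]
rodtop [426.44 313.11 205.  ]
rodtop [425.96 311.85 205.  ]
(array([425.52, 314.59, 202.38]), [np.float64(0.8763904339782679), np.float64(0.8763904339783469)])
short [ 392.92 -237.58   56.  ] [ 405.52 -238.03   56.  ]
mid [ 538.74 -213.31   78.  ] [ 547.12 -225.45   78.  ]
long [ 410.67 -329.71  100.  ] [ 395.24 -332.36  100.  ]
```

View pics/ro2S.png

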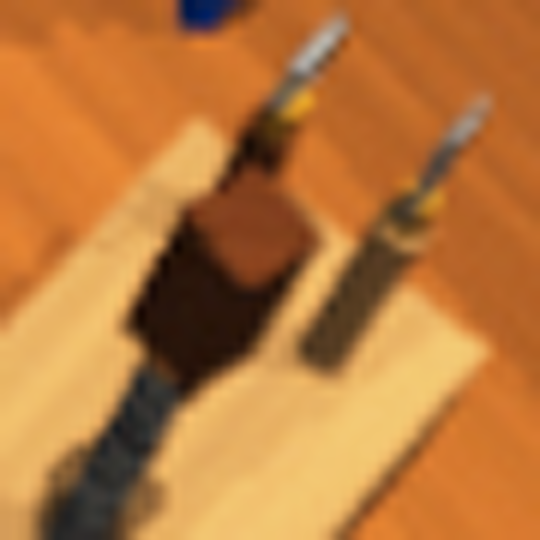

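View pics/ro2T.png

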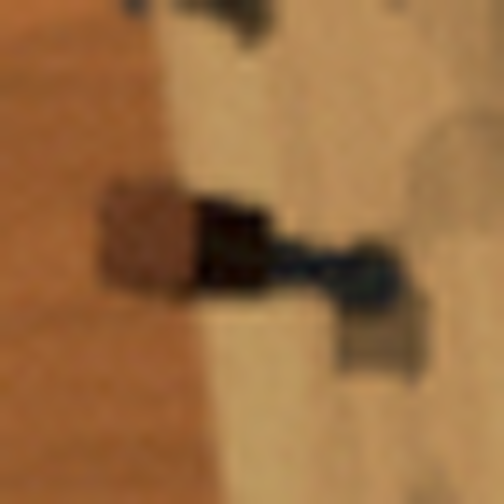

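View pics/coreS2.png

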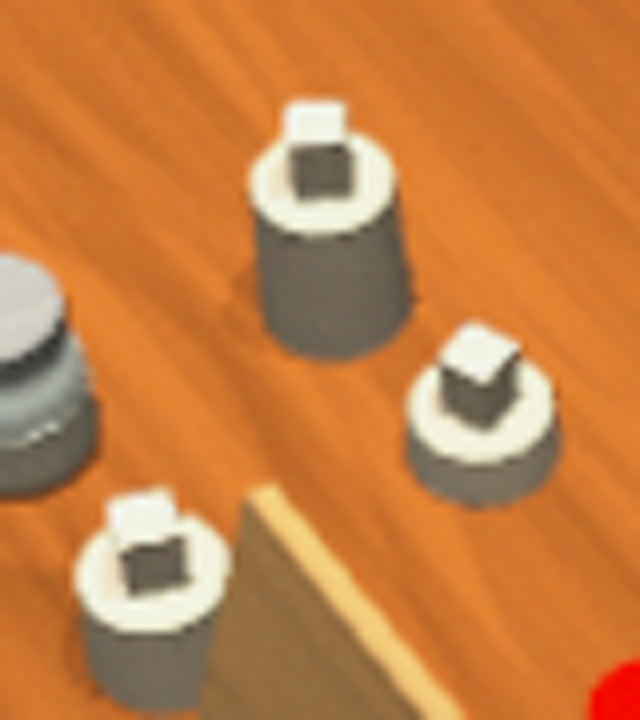

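View pics/coreT2.png

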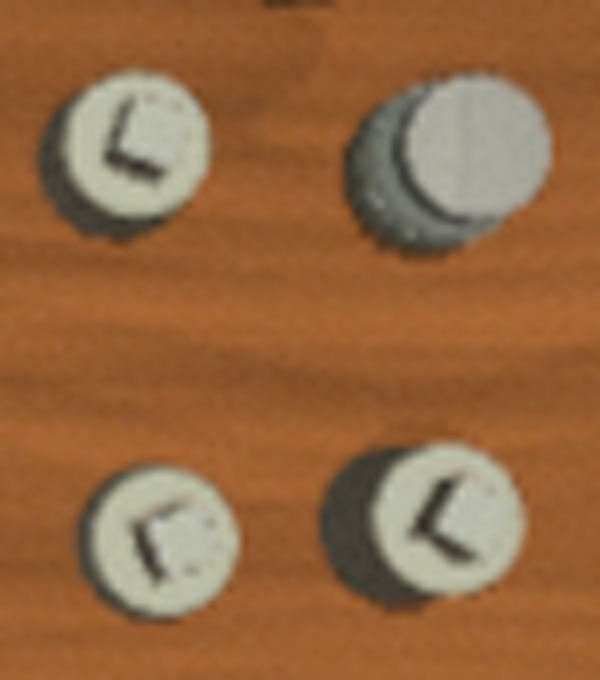

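```bash
cat > fit2.py <<'E'
from fit import *
def q(U,s,o): return ((U[0]+.5)/s-.5+o[0],(U[1]+.5)/s-.5+o[1])
def sq(c,us,z,half):
    P=np.array([onz(c,u,z)[:2] for u in us]); d=np.roll(P,-1,0)-P
    a=np.arctan2(d[:,1],d[:,0]); y=np.angle(np.mean(np.exp(4j*a)*np.hypot(*d.T)))/4
    return P.mean(0),np.degrees(y),np.hypot(*d.T)
print("handle S",sq(S,[q(u,12,(400,265)) for u in ((255,172),(318,240),(247,288),(188,212))],205,9))
print("handle T",sq(T,[q(u,14,(185,200)) for u in ((105,185),(190,195),(195,298),(100,282))],205,9))
so=(225,110);to=(380,165)
print("short",sq(S,[q(u,8,so) for u in ((473,322),(518,350),(487,380),(440,352))],56,11))
print("mid",sq(S,[q(u,8,so) for u in ((108,500),(172,488),(178,535),(115,545))],78,11))
print("long",sq(S,[q(u,8,so) for u in ((287,100),(347,102),(345,143),(285,142))],100,11))
for n,t,s,z in (("short",(160,541),(482,408),26),("mid",(138,145),(153,572),48),("long",(449,520),(323,183),70)):
    t=q(t,8,to);s=q(s,8,so); print(n,onz(T,t,z),onz(S,s,z),tri([T,S],[t,s])[0])
for n,p in (("short T",((150,510),(195,495),(225,555),(165,580))),("mid T",((140,95),(192,108),(165,170),(120,150))),("long T",((455,470),(500,500),(470,545),(430,520)))):
    pass
E
python3 fit2.py
```

```text
handle S (array([427.69, 315.97]), np.float64(-2.8041935188760383), array([14.9 , 15.6 , 15.54, 14.22]))
handle T (array([425.96, 316.65]), np.float64(-2.3705387775364097), array([15.29, 18.46, 17.2 , 17.34]))
short (array([ 397.45, -236.03]), np.float64(17.131771901638064), array([21.53, 17.99, 21.96, 18.55]))
mid (array([ 542.86, -222.6 ]), np.float64(-22.93970998764508), array([22.21, 20.82, 21.54, 19.96]))
long (array([ 405.54, -329.26]), np.float64(-35.21118308799509), array([22.09, 20.75, 21.83, 21.27]))
short [ 397.27 -233.15   26.  ] [ 398.7  -234.66   26.  ] [ 398.03 -233.84   26.05]
mid [ 541.87 -221.52   48.  ] [ 543.59 -222.     48.  ] [ 542.69 -222.31   46.71]
long [ 404.9  -327.26   70.  ] [ 406.39 -327.58   70.  ] [ 405.44 -328.08   68.8 ]
```

Candidates for the rod, with rod-top pixels in the top view: dark handle (196,217) in the block, and blue ones at (236,233), (227,265) and (196,162). I choose (196,217) because it is brown, stands in the middle of the tool block, and the close crop confirms it. Moving above it now.

```bash
python3 -m crank '[[5,3,-3.6,3,0,0,0.03],[5,7,-8.4,3,0,0,0.07],[5,11,-13.2,3,0,0,0.11],[5,15,-18,3,0,0,0.15],[5,19,-22.8,3,0,0,0.19],[5,23,-27.6,3,0,0,0.213],[5,26.14,-31.32,3,0,0,0.213],[5,26.14,-31.32,3,0,0,0.213]]' 40; python3 - <<'E'
from h import *
s=r.get_state();print(s["tcp_pos"],s["eef_rot"],s["qpos"])
S=vision.read_camera("scene");T=vision.read_camera("top")
save(S,"a1.png",(350,190,130,150),4)
E
```

```text
time_s: 2.9
tcp_pos: [429.6, 311.4, 261.6]
eef_rot: [-3.14, 0.002, 3.09]
contact_force: [-0.6, 0.0, 1.2]
grip_width: 50.1
[429.55377447 311.39942402 261.55318369] [-3.14039522e+00  1.67273076e-03  3.08988265e+00] [-0.78764004  0.29748575  0.09091191  1.82752033 -0.02891112  1.01752822
  0.83356926]
```

```bash
python3 - <<'E'
from h import *
s=r.get_state();print(s["tcp_pos"],s["eef_rot"],s["joint_vel"])
E
```

```text
[426.37234793 315.69669058 261.38954194] [ 3.14101804e+00 -1.93694824e-04  3.09707768e+00] [-0.02635633  0.00228162 -0.02884792 -0.00202303  0.00052524 -0.00024312
 -0.00024359]
```

View pics/a1.png

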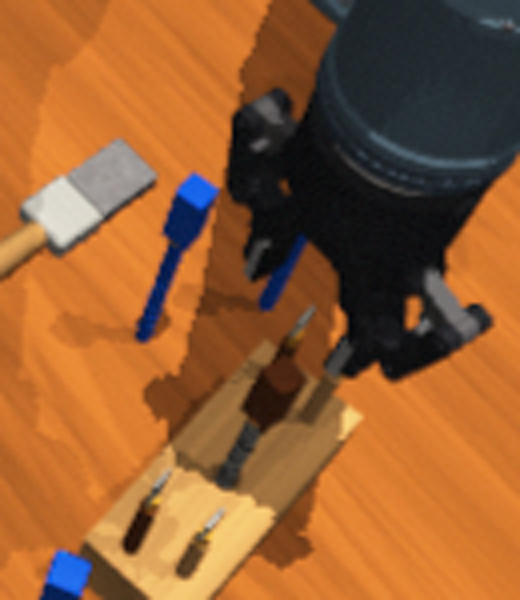

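The gripper straddles the rod, and TCP (426.4,315.7) matches the measured rod axis. Descending and closing.

```bash
python3 -m crank '[[5,0,0,-3,0,0,0],[5,0,0,-6.5,0,0,0],[5,0,0,-9,0,0,0],[5,0,0,-10,0,0,0],[5,0,0,-10,0,0,0],[3,0,0,-10,0,0,0],[1,0,0,-10,0,0,0],[1,0,0,-10,0,0,0]]' 60; python3 -m crank '[[1,0,0,0,0,0,0],[1,0,0,0,0,0,0]]'
```

```text
time_s: 4.0
tcp_pos: [427.1, 316.3, 162.4]
eef_rot: [3.14, 0.001, 3.098]
contact_force: [-0.0, 0.4, 6.2]
grip_width: 17.1
time_s: 4.25
tcp_pos: [427.1, 316.3, 162.4]
eef_rot: [3.14, 0.002, 3.098]
contact_force: [-0.2, 0.8, 6.2]
grip_width: 17.1
```

```bash
cat >> h.py <<'E'
def rel(pos,Rm,cpos=None,crot=None):
    """shift cm and rotvec from (cpos,crot) [default measured] to target"""
    s=r.get_state()
    if cpos is None: cpos=s["tcp_pos"]
    if crot is None: crot=R.from_euler("xyz",s["eef_rot"]).as_matrix()
    return (np.array(pos)-cpos)/10, (R.from_matrix(Rm)*R.from_matrix(crot).inv()).as_rotvec()
O=np.array([565.5,28.7,165.]);c28,s28=np.cos(np.radians(28)),np.sin(np.radians(28))
B=np.array([[c28,0,-s28],[0,1,0],[s28,0,c28]])   # box axes as columns
TB=np.array([[-c28,0,s28],[0,1,0],[-s28,0,-c28]]) # tool looking down into the box, jaws along box y
def inbox(X): return B.T@(np.array(X)-O)
E
python3 - <<'E'
from h import *
np.set_printoptions(precision=3,suppress=True)
c0=np.array([426.487,315.478,161.29])
print(rel(O+B@[0,0,187.4],TB,c0))
E
python3 -m crank '[[1,0,0,2,0,0,0],[1,0,0,5,0,0,0],[1,0,0,9,0,0,0],[1,0,0,14,0,0,0],[1,0,0,19,0,0,0],[1,0,0,22,0,0,0],[1,0,0,22,0,0,0]]'; python3 - <<'E'
from h import *
S=vision.read_camera("scene");T=vision.read_camera("top")
save(S,"a2.png",(330,120,180,220),3)
E
```

```text
(array([  5.103, -28.678,  16.917]), array([-0.013, -0.487,  0.042]))
time_s: 5.12
tcp_pos: [427.3, 315.9, 383.4]
eef_rot: [3.139, 0.003, 3.098]
contact_force: [-0.2, 0.0, -1.5]
grip_width: 17.0
```

View pics/a2.png

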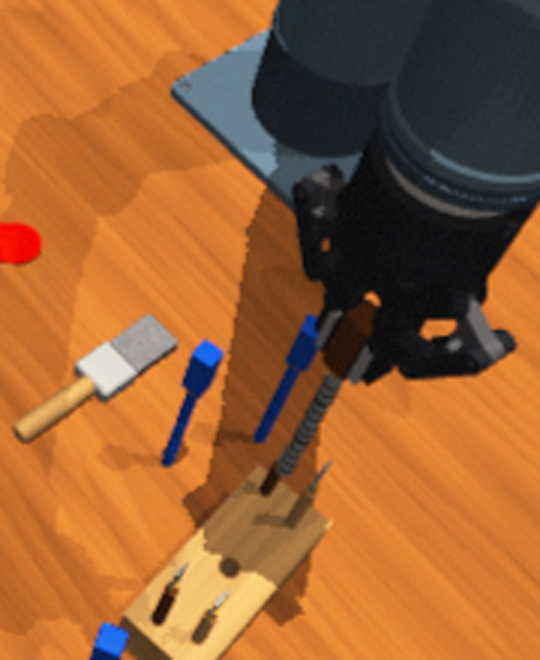

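Rod held clear (hole visible and empty at scene (407,309)). Carrying it over the mouth while tilting 28°.

```bash
python3 -m crank '[[1,0.5,-3,0,0,0,0],[1,1.4,-8,0,-0.002,-0.08,0.007],[1,2.3,-13,0,-0.005,-0.18,0.016],[1,3.2,-18,0,-0.008,-0.29,0.025],[1,4.1,-23,-1,-0.011,-0.4,0.035],[1,4.8,-27,-2,-0.013,-0.487,0.042],[1,5.1,-28.68,-3,-0.013,-0.487,0.042],[1,5.1,-28.68,-3,-0.013,-0.487,0.042]]'; python3 -m crank '[[1,0,0,0,0,0,0],[1,0,0,0,0,0,0]]'; python3 - <<'E'
from h import *
S=vision.read_camera("scene");T=vision.read_camera("top")
s=r.get_state();X=R.from_euler("xyz",s["eef_rot"]).as_matrix();print(s["tcp_pos"],inbox(s["tcp_pos"]),inbox(s["tcp_pos"]+X[:,2]*147.4)); print(X.round(3))
save(S,"a3.png",(190,80,200,240),2.5);save(T,"a3t.png",(250,100,130,130),4)
print(proj(S,[s["tcp_pos"]+X[:,2]*147.4]),proj(T,[s["tcp_pos"]+X[:,2]*147.4]))
E
```

```text
time_s: 6.22
tcp_pos: [475.8, 27.2, 348.9]
eef_rot: [-3.138, 0.483, 3.139]
contact_force: [0.3, -0.2, -2.0]
grip_width: 17.2
time_s: 6.48
tcp_pos: [477.7, 29.8, 351.4]
eef_rot: [-3.139, 0.487, -3.14]
contact_force: [0.5, 0.1, -2.2]
grip_width: 17.1
[477.65214277  29.47758973 351.45079895] [  9.96829389   0.77758973 205.86835494] [ 9.76399936  0.47923728 58.46879846]
[[-0.884  0.     0.468]
 [-0.001  1.    -0.002]
 [-0.468 -0.002 -0.884]]
[[290.80830955 209.00214427]] [[310.69759196 169.32765727]]
```

View pics/a3.png

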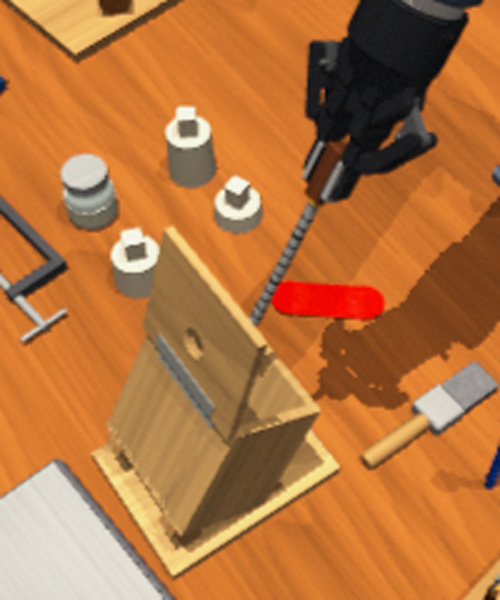

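View pics/a3t.png

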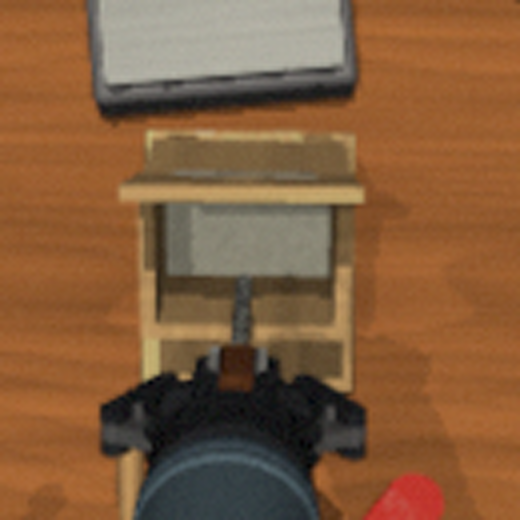

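Rod foot sits over the mouth: the top view shows it at (311,170), against a prediction of (310.7,169.3). I'll correct 9 mm in box x and go down to 45 mm below the rim, then probe slowly.

```bash
python3 -m crank '[[1,-0.6,-0.05,-0.9,0,0,0],[1,0.1,-0.05,-2.2,0,0,0],[1,1.0,-0.05,-4,0,0,0],[1,2.0,-0.05,-5.9,0,0,0],[1,3.0,-0.05,-7.7,0,0,0],[1,3.7,-0.05,-9.1,0,0,0],[1,4,-0.05,-9.6,0,0,0],[1,4,-0.05,-9.6,0,0,0]]'; python3 -m crank '[[1,0,0,0,0,0,0],[1,0,0,0,0,0,0]]'
cat > st.py <<'E'
from h import *
np.set_printoptions(precision=2,suppress=True)
s=r.get_state();X=R.from_euler("xyz",s["eef_rot"]).as_matrix();print(s["time_s"],"tcp box",inbox(s["tcp_pos"]),"foot",inbox(s["tcp_pos"]+X[:,2]*147.4),"Fbox",B.T@s["contact_force"])
E
python3 st.py
```

```text
time_s: 7.58
tcp_pos: [517.1, 28.2, 254.9]
eef_rot: [-3.139, 0.486, 3.141]
contact_force: [-0.5, 0.2, -0.5]
grip_width: 17.2
time_s: 7.82
tcp_pos: [517.6, 28.3, 255.8]
eef_rot: [-3.14, 0.488, 3.141]
contact_force: [-0.5, 0.1, 0.2]
grip_width: 17.4
7.825 tcp box [  0.32  -0.42 102.72] foot [  0.22  -0.71 -44.68] Fbox [-0.36  0.15  0.47]
```

```bash
python3 -m crank '[[1,0.23,0,-0.44,0,0,0],[1,0.47,0,-0.88,0,0,0],[1,0.7,0,-1.32,0,0,0],[1,0.8,0,-1.5,0,0,0],[1,0.89,0,-1.68,0,0,0],[1,0.99,0,-1.85,0,0,0],[1,1.08,0,-2.03,0,0,0]]'; python3 st.py
```

```text
time_s: 8.7
tcp_pos: [528.4, 28.2, 235.0]
eef_rot: [-3.139, 0.487, 3.141]
contact_force: [-0.2, -0.1, -1.6]
grip_width: 17.2
8.7 tcp box [ 0.08 -0.53 79.19] foot [ -0.13  -0.89 -68.21] Fbox [-0.89 -0.06 -1.31]
```

```bash
python3 -m crank '[[1,0.09,0,-0.18,0,0,0],[1,0.19,0,-0.35,0,0,0],[1,0.28,0,-0.53,0,0,0],[1,0.38,0,-0.71,0,0,0]]'; python3 st.py
```

```text
time_s: 9.2
tcp_pos: [532.2, 28.2, 227.8]
eef_rot: [-3.139, 0.487, 3.141]
contact_force: [1.0, 0.3, -1.6]
grip_width: 17.4
9.2 tcp box [ 0.03 -0.51 71.07] foot [ -0.2   -0.87 -76.33] Fbox [ 0.13  0.3  -1.84]
```

```bash
python3 -m crank '[[1,0.09,0,-0.18,0,0,0],[1,0.19,0,-0.35,0,0,0],[1,0.28,0,-0.53,0,0,0],[1,0.38,0,-0.71,0,0,0]]'; python3 st.py
```

```text
time_s: 9.7
tcp_pos: [536.0, 28.2, 220.7]
eef_rot: [-3.139, 0.487, 3.141]
contact_force: [0.2, -1.2, -0.7]
grip_width: 17.2
9.7 tcp box [ 0.05 -0.52 63.02] foot [ -0.17  -0.89 -84.38] Fbox [-0.15 -1.22 -0.7 ]
```

```bash
python3 -m crank '[[1,0.09,0,-0.18,0,0,0],[1,0.19,0,-0.35,0,0,0],[1,0.28,0,-0.53,0,0,0]]'; python3 st.py
```

```text
time_s: 10.07
tcp_pos: [538.8, 28.2, 215.4]
eef_rot: [-3.139, 0.487, 3.141]
contact_force: [-0.1, 0.3, -1.2]
grip_width: 17.1
10.075 tcp box [ 0.05 -0.53 57.04] foot [ -0.17  -0.9  -90.36] Fbox [-0.65  0.33 -1.07]
```

```bash
python3 -m crank '[[1,0.09,0,-0.18,0,0,0],[1,0.19,0,-0.35,0,0,0],[1,0.28,0,-0.53,0,0,0]]'; python3 st.py
```

```text
time_s: 10.45
tcp_pos: [541.6, 28.2, 210.1]
eef_rot: [-3.139, 0.487, 3.141]
contact_force: [-0.7, -0.3, -1.0]
grip_width: 17.2
10.45 tcp box [ 0.07 -0.52 51.05] foot [ -0.14  -0.89 -96.35] Fbox [-1.14 -0.27 -0.54]
```

```bash
python3 -m crank '[[1,0.09,0,-0.18,0,0,0],[1,0.19,0,-0.35,0,0,0]]'; python3 st.py
```

```text
time_s: 10.7
tcp_pos: [543.4, 28.2, 206.6]
eef_rot: [-3.139, 0.487, 3.141]
contact_force: [-0.4, -0.2, -1.1]
grip_width: 17.0
10.7 tcp box [ 0.05 -0.5  47.07] foot [  -0.18   -0.86 -100.33] Fbox [-0.85 -0.18 -0.81]
```

```bash
python3 -m crank '[[1,0.09,0,-0.18,0,0,0],[1,0.19,0,-0.35,0,0,0]]'; python3 st.py
```

```text
time_s: 10.95
tcp_pos: [545.4, 28.2, 203.1]
eef_rot: [-3.139, 0.487, 3.141]
contact_force: [0.1, 0.9, -1.7]
grip_width: 17.2
10.95 tcp box [ 0.11 -0.51 43.09] foot [  -0.11   -0.87 -104.31] Fbox [-0.68  0.89 -1.6 ]
```

```bash
python3 -m crank '[[1,0.09,0,-0.18,0,0,0],[1,0.19,0,-0.35,0,0,0]]'; python3 st.py
```

```text
time_s: 11.2
tcp_pos: [547.2, 28.2, 199.6]
eef_rot: [-3.139, 0.487, 3.141]
contact_force: [0.4, 0.0, -0.9]
grip_width: 17.4
11.2 tcp box [ 0.11 -0.51 39.09] foot [  -0.12   -0.87 -108.31] Fbox [-0.1   0.02 -1.02]
```

```bash
python3 -m crank '[[1,0.09,0,-0.18,0,0,0],[1,0.19,0,-0.35,0,0,0]]'; python3 st.py
```

```text
time_s: 11.45
tcp_pos: [549.6, 28.3, 197.8]
eef_rot: [-3.14, 0.489, 3.141]
contact_force: [-28.1, -0.6, 44.7]
grip_width: 17.5
11.45 tcp box [ 1.35 -0.4  36.42] foot [   1.42   -0.67 -110.98] Fbox [-3.76 -0.61 52.67]
```

```bash
python3 -m crank '[[1,0.09,0,-0.18,0,0,0],[1,0.19,0,-0.35,0,0,0]]'; python3 st.py
```

```text
time_s: 11.7
tcp_pos: [554.7, 28.7, 198.7]
eef_rot: [3.141, 0.498, 3.14]
contact_force: [-38.2, -1.8, 70.9]
grip_width: 17.3
11.7 tcp box [ 6.27  0.04 34.82] foot [   7.71    0.02 -112.57] Fbox [-0.47 -1.77 80.52]
```

Contact. The second call of the pair pressed too far, so I'm backing off to a light force.

```bash
python3 -m crank '[[1,-0.07,0,0.13,0,0,0],[1,-0.12,0,0.22,0,0,0]]'; python3 st.py
```

```text
time_s: 11.95
tcp_pos: [553.2, 28.6, 198.7]
eef_rot: [3.141, 0.496, 3.14]
contact_force: [-1.4, -0.8, 9.2]
grip_width: 17.1
11.95 tcp box [ 4.91 -0.1  35.54] foot [   6.     -0.16 -111.85] Fbox [ 3.08 -0.82  8.8 ]
```

```bash
python3 -m crank '[[1,0,0,0,0,0,0],[1,0,0,0,0,0,0],[1,0,0,0,0,0,0],[1,0,0,0,0,0,0]]'; python3 st.py;  python3 - <<'E'
from h import *
S=vision.read_camera("scene");T=vision.read_camera("top")
save(S,"a4.png",(220,120,130,150),4);save(T,"a4t.png",(265,110,100,110),5)
E
```

```text
time_s: 12.45
tcp_pos: [553.4, 28.7, 198.7]
eef_rot: [3.141, 0.496, 3.14]
contact_force: [-6.9, -0.9, 19.7]
grip_width: 17.4
12.45 tcp box [ 5.12 -0.03 35.42] foot [   6.23   -0.1  -111.98] Fbox [ 3.16 -0.89 20.58]
```

View pics/a4.png

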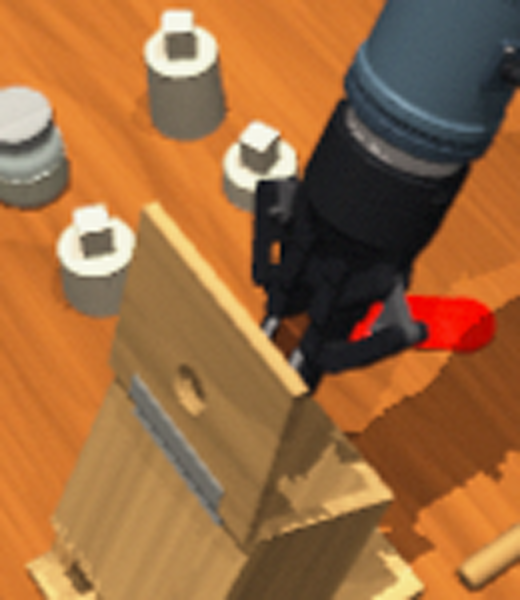

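View pics/a4t.png

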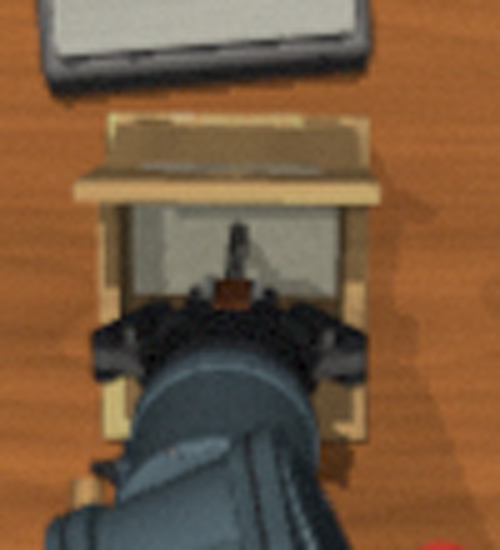

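Depth is about 110 mm (first contact between 108.3 and 111), and the rod is resting at about 20 N. So the long core (100 mm) leaves about 10 mm. Withdrawing along the axis.

```bash
python3 -m crank '[[1,-0.28,0,0.53,0,0,0],[1,-1,0,1.88,0,0,0],[1,-2.2,0,4.14,0,0,0],[1,-3.6,0,6.78,0,0,0],[1,-5,0,9.4,0,0,0],[1,-6.4,0,12,0,0,0],[1,-7.7,0,14.5,0,0,0],[1,-8.6,0,16.2,0,0,0]]';  python3 -m crank '[[1,0,0,0,0,0,0],[1,0,0,0,0,0,0]]'; python3 st.py
```

```text
time_s: 13.55
tcp_pos: [463.0, 28.0, 357.7]
eef_rot: [-3.139, 0.488, 3.141]
contact_force: [0.7, 0.6, -1.0]
grip_width: 17.3
time_s: 13.8
tcp_pos: [463.5, 28.0, 355.9]
eef_rot: [-3.139, 0.486, 3.141]
contact_force: [0.4, -1.5, -1.9]
grip_width: 17.4
13.8 tcp box [ -0.5   -0.74 216.42] foot [-0.93 -1.18 69.02] Fbox [-0.58 -1.5  -1.84]
```

```bash
python3 -m crank '[[1,-0.4,3,0.4,0,0,0],[1,-1,8,1,0.002,0.08,-0.007],[1,-1.7,13,1.5,0.005,0.18,-0.016],[1,-2.4,18,2,0.008,0.29,-0.025],[1,-3,23,2.4,0.011,0.4,-0.035],[1,-3.5,27,2.4,0.013,0.487,-0.042],[1,-3.73,28.73,2.4,0.013,0.487,-0.042],[1,-3.73,28.73,2.4,0.013,0.487,-0.042]]';  python3 -m crank '[[1,0,0,0,0,0,0],[1,0,0,-4,0,0,0],[1,0,0,-8,0,0,0],[1,0,0,-12,0,0,0],[1,0,0,-13.5,0,0,0],[1,0,0,-13.5,0,0,0],[1,0,0,-13.5,0,0,0]]'; python3 - <<'E'
from h import *
s=r.get_state();X=R.from_euler("xyz",s["eef_rot"]).as_matrix();F=s["tcp_pos"]+X[:,2]*147.4;print(s["tcp_pos"],s["eef_rot"],F)
S=vision.read_camera("scene");T=vision.read_camera("top")
print(proj(S,[F]),proj(T,[F]))
save(S,"a5.png",(350,210,120,150),4);save(T,"a5t.png",(170,180,90,90),6)
E
```

```text
time_s: 14.8
tcp_pos: [425.9, 315.9, 379.5]
eef_rot: [-3.14, -0.001, 3.1]
contact_force: [-0.6, 0.2, -1.5]
grip_width: 17.4
time_s: 15.68
tcp_pos: [427.5, 315.9, 247.7]
eef_rot: [3.14, 0.002, 3.097]
contact_force: [0.2, 0.4, -1.6]
grip_width: 17.6
[427.46536999 315.93767441 247.65750171] [3.13975816e+00 2.45947680e-03 3.09738721e+00] [427.83949116 316.19179344 100.25819555]
[[409.716385   302.80334473]] [[206.94771458 218.27655345]]
```

View pics/a5.png

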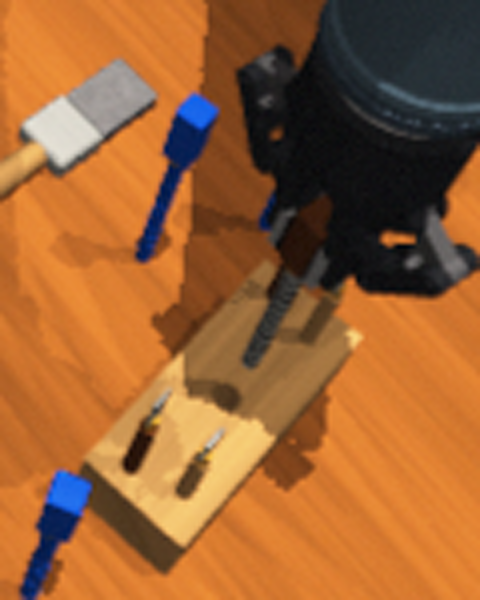

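View pics/a5t.png

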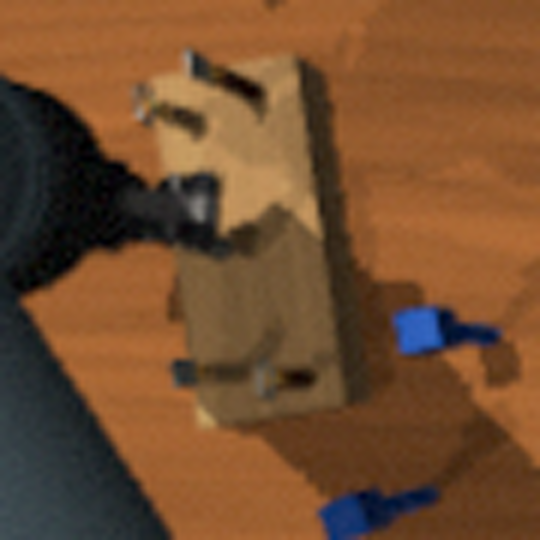

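```bash
python3 - <<'E'
from h import *
S=vision.read_camera("scene");T=vision.read_camera("top")
np.set_printoptions(precision=1,suppress=True)
s=r.get_state();X=R.from_euler("xyz",s["eef_rot"]).as_matrix();P=s["tcp_pos"]
print(P)
for d in (147.4,140,7,-42): print(d,proj(S,[P+X[:,2]*d]),"crop4",(proj(S,[P+X[:,2]*d])-[350,210])*4)
P2=np.array([427.3,315.9,383.4]);X2=R.from_euler("xyz",[3.139,.003,3.098]).as_matrix()
for d in (147.4,7,-42): print("a2",d,(proj(S,[P2+X2[:,2]*d])-[330,120])*3)
print("hole",proj(S,[[426.1,314.7,60],[426.5,315.5,60]]))
im=cv2.cvtColor(S["img"],cv2.COLOR_RGB2BGR)
for d in (147.4,7):
    u=proj(S,[P+X[:,2]*d])[0]; print(u)
im=cv2.resize(im[250:330,380:450],None,fx=9,fy=9,interpolation=cv2.INTER_CUBIC)
for d in (147.4,100,50,7):
    u=(proj(S,[P+X[:,2]*d])[0]-[380,250]+.5)*9; cv2.circle(im,tuple(u.astype(int)),3,(0,255,0),-1)
u=(proj(S,[[426.1,314.7,60]])[0]-[380,250]+.5)*9; cv2.circle(im,tuple(u.astype(int)),3,(255,0,255),-1)
cv2.imwrite("pics/a6.png",cv2.convertScaleAbs(im,alpha=1.6)[:600])
E
```

```text
[427.  315.8 246.9]
147.4 [[409.8 302.7]] crop4 [[239.2 370.8]]
140 [[410.5 301.5]] crop4 [[242.  365.9]]
7 [[424.9 276. ]] crop4 [[299.5 263.9]]
-42 [[431.2 264.7]] crop4 [[324.9 219. ]]
a2 147.4 [[282.8 471.6]]
a2 7 [[342.8 365. ]]
a2 -42 [[368.8 318.9]]
hole [[406.2 308.3]
 [406.3 308.7]]
[409.8 302.7]
[424.9 276. ]
```

View pics/a6.png

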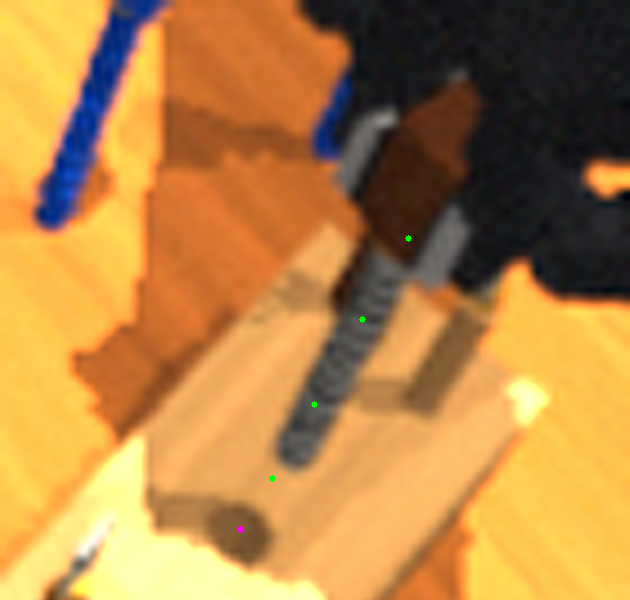

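```bash
python3 - <<'E'
from h import *
S=vision.read_camera("scene")
P=r.get_state()["tcp_pos"]
def q(U): return ((U[0]+.5)/9-.5+380,(U[1]+.5)/9-.5+250)
for U in ((297,455),(294,460),(299,450)):
    o,d=ray(S,q(U)); t=(P[1]+.3-o[1])/d[1]; print("foot",o+d*t-P)
for U in ((385,252),(388,247)):
    o,d=ray(S,q(U)); t=(P[1]-o[1])/d[1]; print("handle bottom",o+d*t-P)
for U in ((242,530),): print("hole",onz(S,q(U),60))
E
```

```text
foot [  -6.14038234    0.3        -141.24428443]
foot [  -6.06277855    0.3        -144.43727513]
foot [  -5.64104709    0.3        -137.21767804]
handle bottom [ 7.37479365  0.         -4.97492377]
handle bottom [ 7.27210229  0.         -2.54416627]
hole [425.86376735 315.28907177  60.        ]
```

The rod pivoted about 5.6° in the jaws during the hard press. By my estimate it stayed about 5° off square while resting, inside the limit but close. There is plenty of time, so I'll probe again gently with the tool tilted to make the rod itself square.

```bash
python3 -m crank '[[1,0,0,5,0,0,0],[1,0,0,10,0,0,0],[1,0.5,-3,13.5,0,0,0],[1,1.2,-8,13.5,-0.002,-0.1,0.007],[1,2,-13,13.5,-0.005,-0.22,0.016],[1,2.8,-18,12.5,-0.008,-0.35,0.025],[1,3.5,-23,11,-0.011,-0.48,0.035],[1,4.1,-27,9.5,-0.013,-0.586,0.043]]';  python3 -m crank '[[1,0.1,-1.68,0,0,0,0],[1,0.1,-1.68,0,0,0,0],[1,0.1,-1.68,0,0,0,0]]'; python3 - <<'E'
from h import *
np.set_printoptions(precision=2,suppress=True)
s=r.get_state();X=R.from_euler("xyz",s["eef_rot"]).as_matrix();P=s["tcp_pos"];print(P,s["eef_rot"])
X0=R.from_euler("xyz",[3.1398,.0025,3.0974]).as_matrix()
loc=X0.T@np.array([-6.1,0.3,-142]); F=P+X@loc; print("foot",inbox(F), loc)
S=vision.read_camera("scene");T=vision.read_camera("top")
im=cv2.cvtColor(T["img"],cv2.COLOR_RGB2BGR)[130:210,260:360]
im=cv2.resize(im,None,fx=7,fy=7,interpolation=cv2.INTER_CUBIC)
for k in (0,50,100,137):
    u=(proj(T,[F+B[:,2]*k])[0]-[260,130]+.5)*7; cv2.circle(im,tuple(u.astype(int)),3,(0,255,0),-1)
cv2.imwrite("pics/b1.png",im)
im=cv2.cvtColor(S["img"],cv2.COLOR_RGB2BGR)[140:230,260:350]
im=cv2.resize(im,None,fx=7,fy=7,interpolation=cv2.INTER_CUBIC)
for k in (0,50,100,137):
    u=(proj(S,[F+B[:,2]*k])[0]-[260,140]+.5)*7; cv2.circle(im,tuple(u.astype(int)),3,(0,255,0),-1)
cv2.imwrite("pics/b1s.png",im[:600])
E
```

```text
time_s: 16.92
tcp_pos: [467.0, 43.6, 341.1]
eef_rot: [-3.141, 0.591, -3.142]
contact_force: [0.6, -0.3, -1.2]
grip_width: 17.5
time_s: 17.3
tcp_pos: [469.0, 29.8, 341.7]
eef_rot: [3.141, 0.587, -3.14]
contact_force: [0.7, 0.6, -0.4]
grip_width: 17.2
[469.03  29.8  341.69] [ 3.14  0.59 -3.14]
foot [ 5.32  1.   59.37] [  6.46  -0.22 141.98]
```

View pics/b1.png

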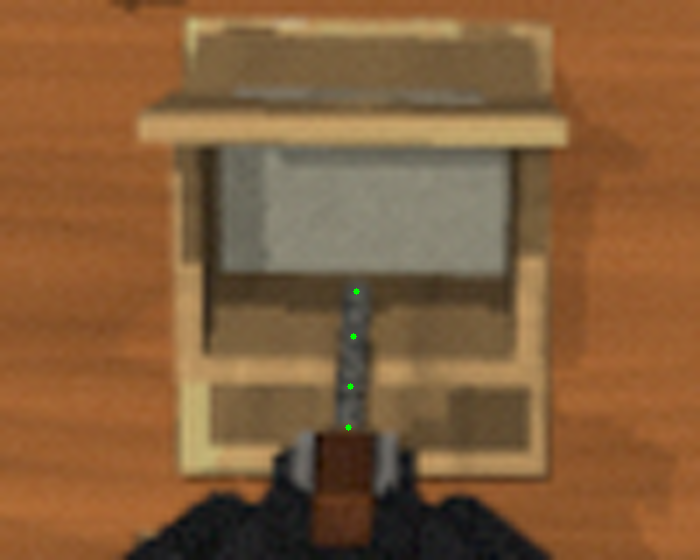

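View pics/b1s.png

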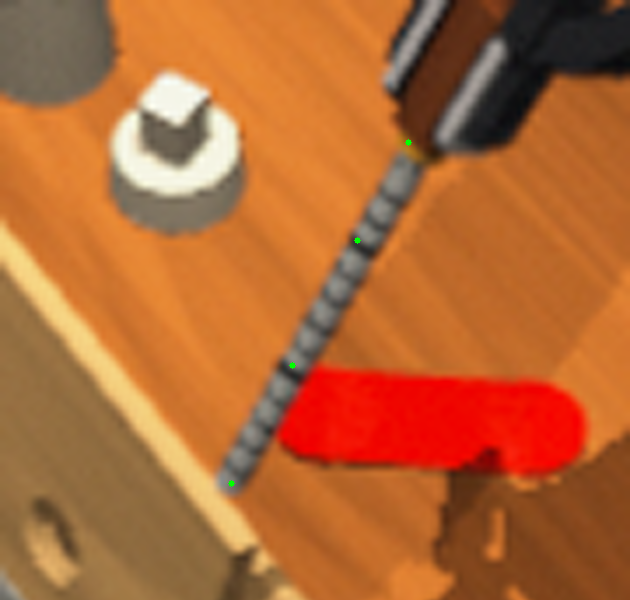

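Both views put the projected square rod exactly on the seen rod. Lowering to about 98 mm, then probing.

```bash
python3 -m crank '[[1,0.2,-0.1,-1.2,0,0,0],[1,1.1,-0.1,-3.1,0,0,0],[1,2.3,-0.1,-5.3,0,0,0],[1,3.5,-0.1,-7.6,0,0,0],[1,4.7,-0.1,-9.9,0,0,0],[1,5.8,-0.1,-12,0,0,0],[1,6.6,-0.1,-13.5,0,0,0],[1,6.9,-0.1,-14.1,0,0,0]]';
sed -i 's/X\[:,2\]\*147.4/X@[6.46,-.22,141.98]/' st.py; python3 -m crank '[[1,0,0,0,0,0,0],[1,0,0,0,0,0,0]]'; python3 st.py
```

```text
time_s: 18.4
tcp_pos: [537.2, 28.0, 198.1]
eef_rot: [3.138, 0.584, 3.14]
contact_force: [0.6, -0.8, -0.6]
grip_width: 17.0
time_s: 18.65
tcp_pos: [537.2, 28.0, 199.7]
eef_rot: [3.141, 0.585, -3.141]
contact_force: [-0.1, -0.0, -0.9]
grip_width: 16.8
18.65 tcp box [-8.72 -0.65 43.93] foot [ -1.45  -0.79 -98.01] Fbox [-0.54 -0.04 -0.77]
```

```bash
python3 -m crank '[[1,0.09,0,-0.18,0,0,0],[1,0.19,0,-0.35,0,0,0],[1,0.28,0,-0.53,0,0,0]]'; python3 st.py
```

```text
time_s: 19.02
tcp_pos: [540.4, 27.9, 194.7]
eef_rot: [-3.141, 0.587, -3.14]
contact_force: [0.4, 0.3, -0.7]
grip_width: 17.5
19.025 tcp box [-8.19 -0.79 38.04] foot [  -0.74   -0.99 -103.89] Fbox [ 0.    0.34 -0.76]
```

```bash
python3 -m crank '[[1,0.07,0,-0.13,0,0,0],[1,0.14,0,-0.26,0,0,0]]'; python3 st.py
```

```text
time_s: 19.27
tcp_pos: [541.9, 27.8, 192.4]
eef_rot: [-3.141, 0.587, -3.141]
contact_force: [-17.6, -1.3, 24.4]
grip_width: 17.4
19.275 tcp box [-7.95 -0.88 35.31] foot [  -0.42   -1.11 -106.62] Fbox [-4.12 -1.27 29.79]
```

```bash
python3 -m crank '[[1,-0.04,0,0.07,0,0,0],[1,-0.04,0,0.07,0,0,0]]'; python3 st.py
```

```text
time_s: 19.52
tcp_pos: [541.3, 27.7, 192.7]
eef_rot: [-3.141, 0.586, -3.141]
contact_force: [-0.7, -0.4, -1.1]
grip_width: 17.2
19.525 tcp box [-8.37 -1.04 35.81] foot [  -0.99   -1.26 -106.13] Fbox [-1.11 -0.43 -0.68]
```

```bash
python3 -m crank '[[1,0.02,0,-0.04,0,0,0],[1,0.02,0,-0.04,0,0,0]]'; python3 st.py
```

```text
time_s: 19.77
tcp_pos: [541.5, 27.7, 192.5]
eef_rot: [-3.141, 0.587, -3.141]
contact_force: [-4.3, -0.2, 4.4]
grip_width: 16.8
19.775 tcp box [-8.23 -1.02 35.55] foot [  -0.78   -1.27 -106.39] Fbox [-1.75 -0.24  5.91]
```

Resting at about 7 N. Holding, then withdrawing.

```bash
python3 -m crank '[[1,0,0,0,0,0,0],[1,0,0,0,0,0,0],[1,0,0,0,0,0,0],[1,0,0,0,0,0,0]]'; python3 st.py;  python3 -m crank '[[1,-0.28,0,0.53,0,0,0],[1,-1,0,1.88,0,0,0],[1,-2.2,0,4.14,0,0,0],[1,-3.6,0,6.78,0,0,0],[1,-5,0,9.4,0,0,0],[1,-6.4,0,12,0,0,0],[1,-7.4,0,13.9,0,0,0],[1,-8,0,15,0,0,0]]'; python3 st.py
```

```text
time_s: 20.27
tcp_pos: [541.5, 27.7, 192.5]
eef_rot: [-3.141, 0.587, -3.141]
contact_force: [-4.6, -0.3, 5.4]
grip_width: 17.4
20.275 tcp box [-8.23 -1.   35.54] foot [  -0.79   -1.24 -106.39] Fbox [-1.53 -0.34  6.93]
time_s: 21.28
tcp_pos: [461.3, 27.5, 343.6]
eef_rot: [-3.14, 0.588, -3.141]
contact_force: [0.6, -1.0, -0.7]
grip_width: 17.2
21.275 tcp box [ -8.13  -1.24 206.55] foot [-0.51 -1.6  64.63] Fbox [ 0.21 -1.04 -0.92]
```

```bash
python3 -m crank '[[1,-0.4,3,0.8,0,0,0],[1,-1.2,8,1.6,0,0.08,0],[1,-2,13,2.4,0,0.18,0],[1,-2.7,18,3,0,0.29,0],[1,-3.5,23,3.7,0,0.4,0],[1,-4,27,3.7,0,0.489,0],[1,-4.3,28.78,3.7,0,0.489,0],[1,-4.3,28.78,3.7,0,0.489,0]]';  python3 -m crank '[[1,0,0,0,0,0,0],[1,0,0,-5,0,0,0],[1,0,0,-10,0,0,0],[1,0,0,-14,0,0,0],[1,0,0,-15,0,0,0],[1,0,0,-15,0,0,0]]'; cat > hole.py <<'E'
from h import *
import sys
np.set_printoptions(precision=2,suppress=True)
s=r.get_state();X=R.from_euler("xyz",s["eef_rot"]).as_matrix();P=s["tcp_pos"];F=P+X@[6.46,-.22,141.98];print(P,s["eef_rot"],"foot",F)
S=vision.read_camera("scene");T=vision.read_camera("top")
im=cv2.cvtColor(S["img"],cv2.COLOR_RGB2BGR)
im=cv2.resize(im[250:330,380:450],None,fx=9,fy=9,interpolation=cv2.INTER_CUBIC)[:600]
im=cv2.convertScaleAbs(im,alpha=1.6)
for Q,c in [(F+[0,0,k],(0,255,0)) for k in (0,50,100,137)]+[([426.2,315.2,60],(255,0,255))]:
    u=(proj(S,[Q])[0]-[380,250]+.5)*9; cv2.circle(im,tuple(u.astype(int)),3,c,-1)
cv2.imwrite("pics/"+sys.argv[1],im)
save(T,"t"+sys.argv[1],(180,190,60,60),8)
E
python3 hole.py b2.png
```

```text
time_s: 22.28
tcp_pos: [418.1, 316.9, 378.3]
eef_rot: [3.141, 0.095, -3.139]
contact_force: [0.4, -1.6, -0.5]
grip_width: 17.4
time_s: 23.02
tcp_pos: [419.1, 315.1, 230.0]
eef_rot: [-3.141, 0.098, 3.141]
contact_force: [0.1, -0.2, -0.0]
grip_width: 17.6
[419.1  315.08 230.04] [-3.14  0.1   3.14] foot [426.57 314.84  88.11]
```

View pics/b2.png

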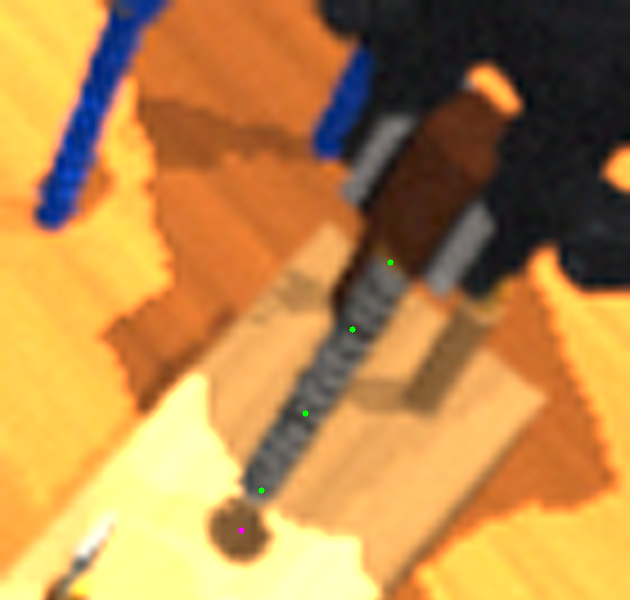

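View pics/tb2.png

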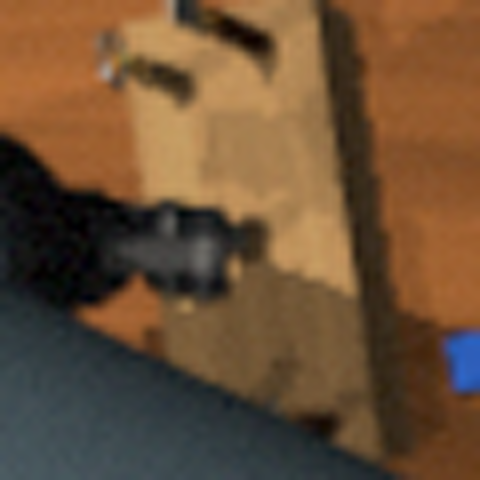

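The rod is vertical and its axis runs into the hole (magenta at the hole centre, foot directly above it). Lowering in stages.

```bash
python3 -m crank '[[1,-0.03,0.03,-1,0,0,0],[1,-0.03,0.03,-2,0,0,0],[1,-0.03,0.03,-3,0,0,0],[1,-0.03,0.03,-4,0,0,0],[1,-0.03,0.03,-4.3,0,0,0]]'; python3 hole.py b3.png
```

```text
time_s: 23.75
tcp_pos: [418.3, 315.9, 185.7]
eef_rot: [3.142, 0.097, -3.141]
contact_force: [1.3, -0.6, -1.2]
grip_width: 17.8
[418.31 315.9  185.68] [ 3.14  0.1  -3.14] foot [425.63 315.7   43.74]
```

View pics/b3.png

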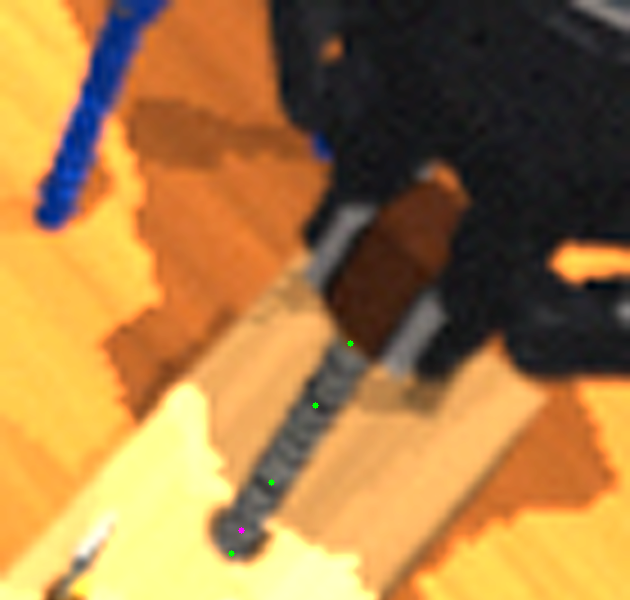

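The foot is in the hole. Continuing down.

```bash
python3 -m crank '[[1,0,0,-0.9,0,0,0],[1,0,0,-1.8,0,0,0],[1,0,0,-2.3,0,0,0],[1,0,0,-2.5,0,0,0]]'
```

```text
time_s: 24.35
tcp_pos: [418.8, 316.0, 161.3]
eef_rot: [3.141, 0.098, -3.141]
contact_force: [2.7, 1.2, 1.8]
grip_width: 17.3
```

```bash
python3 -m crank '[[1,0,0,-0.2,0,0,0],[1,0,0,-0.3,0,0,0]]'
```

```text
time_s: 24.6
tcp_pos: [419.4, 316.8, 160.7]
eef_rot: [3.141, 0.101, -3.141]
contact_force: [-1.6, -3.9, 26.4]
grip_width: 17.3
```

```bash
python3 -m crank '[[2.2,0,0,0.2,0,0,0],[3.5,0,0,0.2,0,0,0],[5,0,0,0.2,0,0,0],[5,-0.2,0,2,0,0,0],[5,-0.5,0,5,0,0,0],[5,-1,0,10,0,0,0],[5,-1.2,0,12,0,0,0]]'; python3 - <<'E'
from h import *
S=vision.read_camera("scene");T=vision.read_camera("top")
save(S,"b4.png",(340,200,130,150),4)
print(proj(S,[[426.2,315.2,205]]),r.get_state()["tcp_pos"],r.get_state()["eef_rot"],r.get_state()["qpos"])
for p in(S,T): print([(np.array(x["location"]).round(1).tolist(),round(x["confidence"],2)) for x in tip_of(p,"core_long_top")])
E
```

```text
time_s: 25.48
tcp_pos: [406.2, 317.1, 281.7]
eef_rot: [3.139, 0.1, -3.14]
contact_force: [0.7, -0.7, -1.2]
grip_width: 50.1
[[420.81512615 282.82871797]] [406.71838379 316.83454069 280.81901999] [ 3.1395597   0.10072861 -3.14119892] [ 0.09233555  0.4037997  -1.10622517  1.8557061   0.5022402   1.08891518
  0.36748788]
[([266.0, 123.5], 0.74), ([264.9, 151.1], 0.27)]
[([439.9, 229.7], 0.75)]
```

View pics/b4.png

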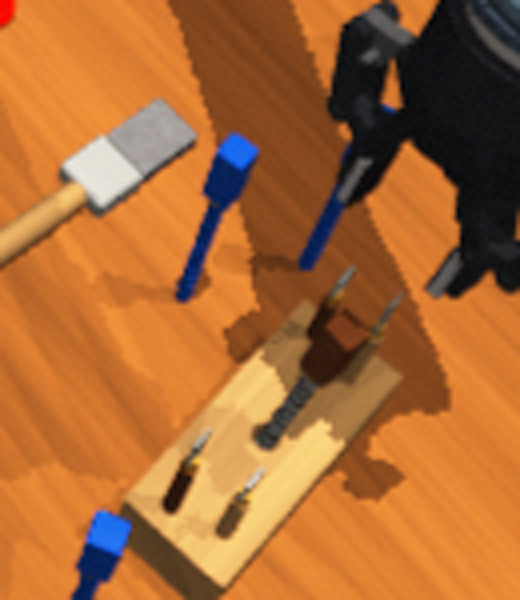

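The rod stands in its hole: handle top at scene (425,283), predicted (421,283). Next is core_long at top (440,229) and scene (266,123), the tallest of the three. The look-alikes are core_short (403,233) and core_mid (396,183).

```bash
python3 - <<'E'
from h import *
a=np.radians(54.8);y=np.array([np.cos(a),np.sin(a),0]);z=np.array([0,0,-1.]);x=np.cross(y,z)
print(rel([405.5,-328.3,200],np.c_[x,y,z],np.array([406.2,315.8,278.3])))
E
python3 -m crank '[[5,1,-4,1,0.005,0.01,-0.05],[5,2,-9,1,0.01,0.03,-0.12],[5,2.6,-15,1,0.01,0.05,-0.2],[5,3,-21,1,0.015,0.06,-0.3],[5,3.4,-27,1,0.02,0.07,-0.38],[5,3.4,-33,1,0.025,0.08,-0.46],[5,3,-39,1,0.028,0.09,-0.54],[5,2.5,-45,0,0.03,0.094,-0.614]]'; python3 - <<'E'
from h import *
print(r.get_state()["tcp_pos"],r.get_state()["eef_rot"],r.get_state()["qpos"])
E
```

```text
(array([ -0.07, -64.41,  -7.83]), array([ 0.03066071,  0.0936794 , -0.61393623]))
time_s: 26.68
tcp_pos: [430.4, -136.5, 277.4]
eef_rot: [-3.141, -0.001, 2.524]
contact_force: [1.1, 0.4, 0.8]
grip_width: 50.1
[ 430.43024238 -136.53314349  277.41298414] [-3.14143846e+00 -9.02109940e-04  2.52430993e+00] [ 1.03212506  0.2555168  -0.94313752  1.9452503   0.23673563  1.05719642
  0.94010362]
```

```bash
python3 -m crank '[[5,-0.6,-5,0,0,0,0],[5,-1.3,-10.5,-2,0,0,0],[5,-2,-15.5,-5,0,0,0],[5,-2.5,-18.8,-8,0,0,0],[5,-2.57,-19.41,-10.5,0,0,0],[5,-2.57,-19.41,-12,0,0,0],[5,-2.57,-19.41,-12,0,0,0]]';python3 - <<'E'
from h import *
np.set_printoptions(precision=1,suppress=True)
print(r.get_state()["tcp_pos"],r.get_state()["eef_rot"])
S=vision.read_camera("scene");T=vision.read_camera("top")
save(S,"c1.png",(215,80,120,120),5);save(T,"c1t.png",(370,160,110,110),5)
print(r.get_state()["tcp_pos"],proj(S,[r.get_state()["tcp_pos"]]))
E
```

```text
time_s: 27.55
tcp_pos: [404.8, -326.9, 156.9]
eef_rot: [3.141, -0.003, 2.529]
contact_force: [0.2, -0.2, 0.2]
grip_width: 49.9
[ 404.8 -326.9  156.9] [ 3.1 -0.   2.5]
[ 406.1 -327.6  158.8] [[262.5 110.2]]
```

View pics/c1.png

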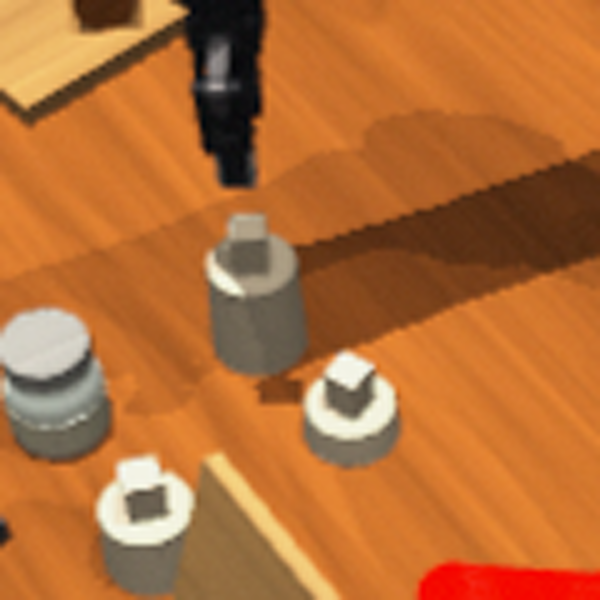

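View pics/c1t.png

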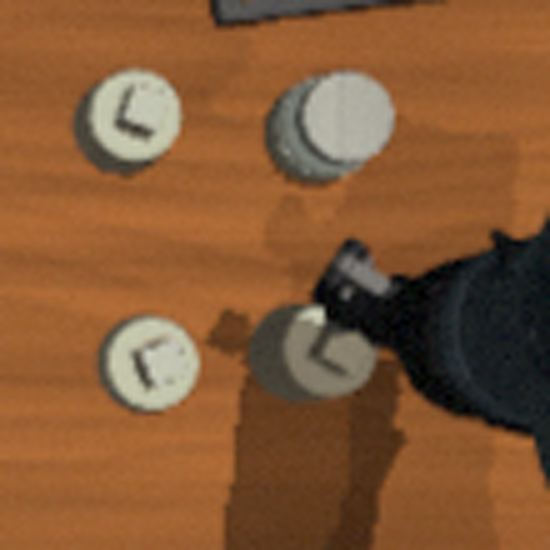

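Gripper directly above the long core, jaws in line with its stub. Going down and gripping.

```bash
python3 -m crank '[[5,0,0,-2.5,0,0,0],[5,0,0,-5.5,0,0,0],[5,0,0,-7.8,0,0,0],[5,0,0,-8.7,0,0,0],[5,0,0,-8.7,0,0,0],[3.5,0,0,-8.7,0,0,0],[2.5,0,0,-8.7,0,0,0],[1.5,0,0,-8.7,0,0,0]]' 40; python3 -m crank '[[1.5,0,0,0,0,0,0],[1.5,0,0,0,0,0,0]]' 70
```

```text
time_s: 28.65
tcp_pos: [406.1, -328.7, 72.1]
eef_rot: [-3.142, 0.002, 2.528]
contact_force: [-0.3, 1.2, 5.6]
grip_width: 21.3
time_s: 28.9
tcp_pos: [406.2, -328.7, 72.2]
eef_rot: [-3.141, 0.002, 2.528]
contact_force: [0.1, 0.2, 7.9]
grip_width: 21.0
```

```bash
python3 -m crank '[[1.5,0,0,1,0,0,0],[1.5,0,0,3,0,0,0],[1.5,0,0,7,0,0,0],[1.5,0,0,12,0,0,0],[1.5,0,0,17,0,0,0],[1.5,0,0,22,0,0,0],[1.5,0,0,24,0,0,0]]'; python3 - <<'E'
from h import *
np.set_printoptions(precision=3,suppress=True)
c0=np.array([405.5,-328.3,311.3])
d,v=rel(O+B@[-7,0,135],TB,c0); print(d,v)
R0=R.from_euler("xyz",r.get_state()["eef_rot"]); print(r.get_state()["qpos"])
S=vision.read_camera("scene");T=vision.read_camera("top");save(S,"c2.png",(190,40,160,150),4)
E
```

```text
time_s: 29.78
tcp_pos: [406.5, -328.3, 315.5]
eef_rot: [-3.141, 0.005, 2.528]
contact_force: [0.6, -0.4, -2.3]
grip_width: 21.0
[ 9.044 35.7   -3.039] [-0.148 -0.469  0.601]
[ 1.28   0.342 -0.857  1.741  0.279  1.181  1.303]
```

View pics/c2.png

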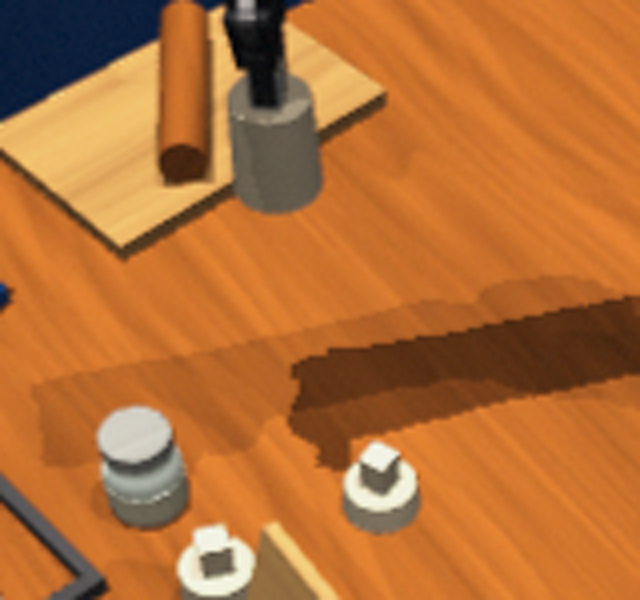

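The core hangs straight. Carrying it over the mouth.

```bash
python3 -m crank '[[1.5,0.6,2.5,0,-0.01,-0.03,0.04],[1.5,1.9,7.5,0,-0.03,-0.1,0.13],[1.5,3.3,13,0,-0.053,-0.17,0.216],[1.5,4.7,18.5,-0.5,-0.077,-0.244,0.313],[1.5,6.1,24,-1.2,-0.1,-0.32,0.41],[1.5,7.4,29,-2,-0.123,-0.39,0.5],[1.5,8.5,33.5,-2.7,-0.14,-0.445,0.57],[1.5,9.04,35.7,-3.04,-0.148,-0.469,0.601]]'; python3 -m crank '[[1.5,0,0,0,0,0,0],[1.5,0,0,0,0,0,0],[1.5,0,0,0,0,0,0]]'; cat > cs.py <<'E'
from h import *
import sys
np.set_printoptions(precision=2,suppress=True)
s=r.get_state();X=R.from_euler("xyz",s["eef_rot"]).as_matrix();P=s["tcp_pos"]
print(s["time_s"],"tcp box",inbox(P),"base",inbox(P+X[:,2]*72.2),"ang",np.degrees(np.arccos(-X[:,2]@B[:,2])),X[:,1],"F",B.T@s["contact_force"],s["grip_width"],s["qpos"])
E
python3 cs.py; python3 - <<'E'
from h import *
S=vision.read_camera("scene");T=vision.read_camera("top");save(S,"c3.png",(200,100,150,150),4);save(T,"c3t.png",(260,110,100,100),6)
E
```

```text
time_s: 30.88
tcp_pos: [494.1, 31.0, 279.4]
eef_rot: [-3.141, 0.483, -3.137]
contact_force: [-0.3, -0.7, -2.1]
grip_width: 20.9
time_s: 31.25
tcp_pos: [495.8, 27.4, 280.8]
eef_rot: [3.141, 0.484, 3.138]
contact_force: [-0.6, 0.7, -2.2]
grip_width: 20.8
31.25 tcp box [ -7.2   -1.35 135.  ] base [-7.56 -1.4  62.8 ] ang 0.2907225118920326 [0. 1. 0.] F [-1.56  0.74 -1.63] 20.754097088908946 [ 1.01  0.05 -1.21  2.21  0.31  0.45  1.13]
```

View pics/c3.png

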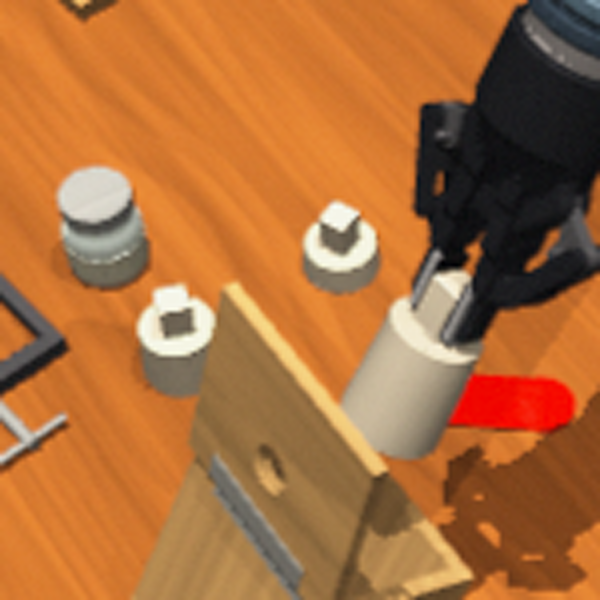

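View pics/c3t.png

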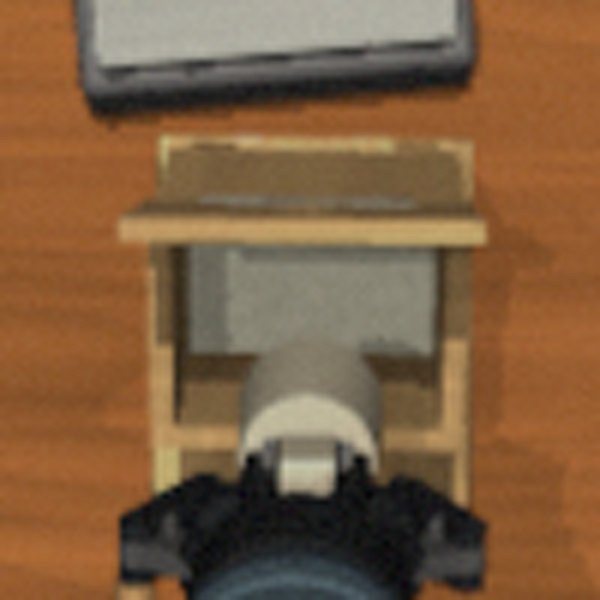

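Core is square over the mouth. Lowering to about 60 mm depth.

```bash
python3 -m crank '[[1.5,0.5,0.1,-0.5,0,0,0],[1.5,1.3,0.1,-2,0,0,0],[1.5,2.2,0.1,-3.8,0,0,0],[1.5,3.2,0.1,-5.7,0,0,0],[1.5,4.2,0.1,-7.6,0,0,0],[1.5,5.1,0.1,-9.3,0,0,0],[1.5,5.7,0.1,-10.4,0,0,0],[1.5,5.95,0.1,-10.8,0,0,0]]'; python3 -m crank '[[1.5,0,0,0,0,0,0],[1.5,0,0,0,0,0,0]]'; python3 cs.py
```

```text
time_s: 32.35
tcp_pos: [555.5, 29.2, 172.2]
eef_rot: [3.14, 0.483, 3.14]
contact_force: [-0.0, -0.7, -1.8]
grip_width: 20.9
time_s: 32.6
tcp_pos: [555.5, 29.5, 173.4]
eef_rot: [3.141, 0.485, 3.14]
contact_force: [-0.1, 0.3, -1.4]
grip_width: 21.1
32.6 tcp box [-4.91  0.78 12.09] base [ -5.19   0.8  -60.11] ang 0.21938804506434423 [0. 1. 0.] F [-0.72  0.29 -1.16] 21.08315581480462 [ 0.47  0.37 -0.76  2.21  1.16  0.37  0.33]
```

```bash
python3 -m crank '[[1.5,0.4,0,-0.76,0,0,0],[1.5,0.9,0,-1.7,0,0,0],[1.5,1.4,0,-2.64,0,0,0],[1.5,1.85,0,-3.48,0,0,0],[1.5,2.02,0,-3.8,0,0,0],[1.5,2.02,0,-3.8,0,0,0]]'; python3 cs.py
```

```text
time_s: 33.35
tcp_pos: [575.6, 29.6, 135.1]
eef_rot: [3.14, 0.484, 3.14]
contact_force: [-0.5, -1.0, -2.6]
grip_width: 20.8
33.35 tcp box [ -5.12   0.92 -31.14] base [  -5.43    0.96 -103.34] ang 0.2470123310167411 [0. 1. 0.] F [-1.64 -0.96 -2.07] 20.79206842325709 [ 0.38  0.47 -0.65  2.19  1.39  0.36  0.12]
```

```bash
python3 -m crank '[[1.5,0.07,0,-0.13,0,0,0],[1.5,0.14,0,-0.27,0,0,0],[1.5,0.21,0,-0.4,0,0,0]]'; python3 cs.py
```

```text
time_s: 33.72
tcp_pos: [577.7, 29.6, 130.9]
eef_rot: [3.141, 0.484, 3.141]
contact_force: [0.5, 0.5, -2.3]
grip_width: 20.8
33.725 tcp box [ -5.2    0.94 -35.83] base [  -5.51    0.97 -108.03] ang 0.24772790589542656 [0. 1. 0.] F [-0.6   0.49 -2.25] 20.833163484838376 [ 0.37  0.48 -0.65  2.19  1.42  0.36  0.1 ]
```

```bash
python3 -m crank '[[1.5,0.07,0,-0.13,0,0,0],[1.5,0.07,0,-0.13,0,0,0]]'; python3 cs.py
```

```text
time_s: 33.98
tcp_pos: [578.4, 29.7, 129.5]
eef_rot: [3.141, 0.484, 3.141]
contact_force: [-0.2, 1.1, -2.7]
grip_width: 20.7
33.975 tcp box [ -5.29   0.98 -37.41] base [  -5.62    1.02 -109.61] ang 0.2648161631632914 [0. 1. 0.] F [-1.49  1.05 -2.28] 20.72650873878616 [ 0.37  0.48 -0.65  2.19  1.43  0.36  0.09]
```

```bash
python3 -m crank '[[1.5,0.05,0,-0.09,0,0,0],[1.5,0.05,0,-0.09,0,0,0]]'; python3 cs.py
```

```text
time_s: 34.22
tcp_pos: [578.7, 29.8, 128.8]
eef_rot: [3.141, 0.484, 3.141]
contact_force: [-4.2, -0.4, 3.2]
grip_width: 20.9
34.225 tcp box [ -5.32   1.08 -38.14] base [  -5.63    1.11 -110.34] ang 0.2502678812214937 [0. 1. 0.] F [-2.2  -0.4   4.79] 20.863846691771545 [ 0.36  0.49 -0.64  2.19  1.43  0.36  0.09]
```

Floor contact at 110.3 mm, which agrees with the rod reading. The core's top is about 10 mm below the rim. A light press, then release.

```bash
python3 -m crank '[[1.5,0.02,0,-0.04,0,0,0],[2.3,0.02,0,-0.04,0,0,0],[2.6,0.02,0,-0.04,0,0,0],[3.2,0.02,0,-0.04,0,0,0],[4,0.02,0,-0.04,0,0,0],[4,0.02,0,-0.04,0,0,0]]'; python3 cs.py; python3 -m crank '[[4,-0.23,0,0.44,0,0,0],[4,-0.9,0,1.77,0,0,0],[4,-2,0,3.8,0,0,0],[4,-3.5,0,6.6,0,0,0],[4,-5,0,9.4,0,0,0],[4,-7,0,12,0,0,0],[4,-9,0,14,0,0,0],[4,-12,0,16,0,0,0]]'; python3 - <<'E'
from h import *
S=vision.read_camera("scene");T=vision.read_camera("top");save(S,"c4.png",(200,100,150,150),4);save(T,"c4t.png",(260,110,100,100),6)
print(r.get_state()["tcp_pos"],r.get_state()["eef_rot"])
np.set_printoptions(precision=1,suppress=True)
Q=O+B@[-5.6,1,-10.3]; print(proj(T,[Q]))
E
```

```text
time_s: 34.98
tcp_pos: [579.1, 29.7, 128.3]
eef_rot: [3.14, 0.484, 3.141]
contact_force: [-0.7, -1.3, -0.4]
grip_width: 40.2
34.975 tcp box [ -5.22   1.01 -38.84] base [  -5.54    1.05 -111.04] ang 0.2587183383881866 [0. 1. 0.] F [-0.8  -1.27 -0.05] 40.208914343565425 [ 0.36  0.49 -0.64  2.18  1.43  0.36  0.09]
time_s: 35.98
tcp_pos: [469.3, 26.7, 278.0]
eef_rot: [-3.136, 0.473, 3.14]
contact_force: [-1.0, -1.0, -0.4]
grip_width: 40.1
[469.16129881  26.03413232 278.40561176] [-3.13268855  0.47392151  3.13985464]
[[311. 167.]]
```

View pics/c4t.png

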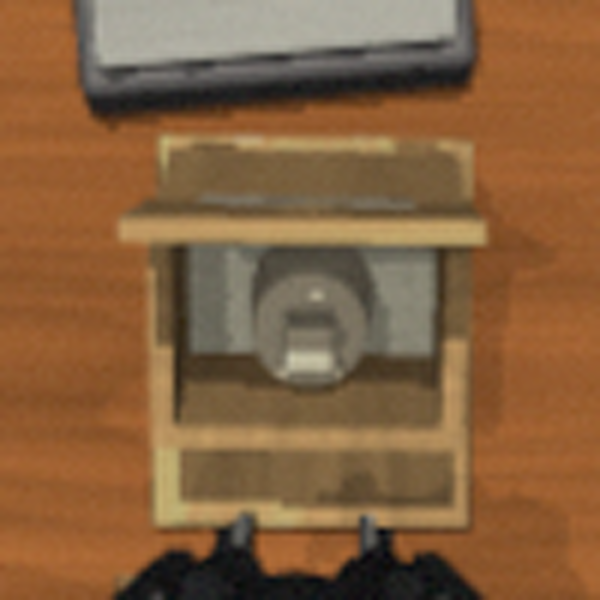

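View pics/c4.png

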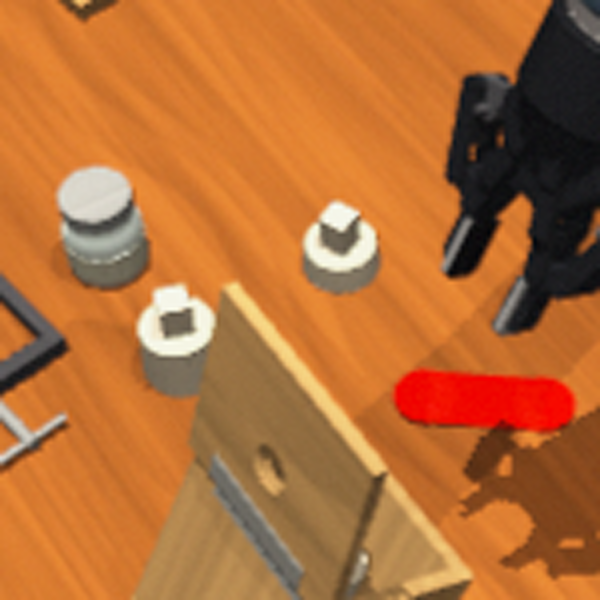

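The core stands in the pocket: stub top at top-view (311.6,170), having slid a few mm down to the front. Next is the lid, closed fingers behind its outer face.

```bash
python3 -m crank '[[2,0,0,4,0,0.12,0],[0,0,0,8,0,0.27,0],[0,2,0,8.5,0,0.4,0],[0,6,0.1,8.5,0,0.484,0],[0,10.5,0.1,8.5,0,0.484,0],[0,14.5,0.1,8.5,0,0.484,0],[0,16.5,0.1,8.5,0,0.484,0],[0,16.5,0.1,8.5,0,0.484,0]]'; python3 -m crank '[[0,0,0,0,0,0,0],[0,0,0,0,0,0,0]]'; python3 - <<'E'
from h import *
np.set_printoptions(precision=1,suppress=True)
S=vision.read_camera("scene");T=vision.read_camera("top")
P=r.get_state()["tcp_pos"];print(P,r.get_state()["eef_rot"],r.get_state()["grip_width"],r.get_state()["qpos"]); print(proj(S,[P]),proj(T,[P]))
save(S,"d1.png",(200,80,150,150),4);save(T,"d1t.png",(250,80,120,120),5)
H=np.array([611.4,189.4])
for a in np.radians([72.3,65,55,45,35,25,15,5,-5,-15,-22,-28]):
    C=H+100*np.array([-np.cos(a),np.sin(a)])+9*np.array([np.sin(a),np.cos(a)])
    print(round(np.degrees(a)),C, "tcp",C[0]+11 if a>0 else C[0],C[1])
E
```

```text
time_s: 37.08
tcp_pos: [636.5, 27.2, 360.4]
eef_rot: [-3.134, -0.012, 3.137]
contact_force: [-0.3, 0.4, -0.6]
grip_width: 0.0
time_s: 37.33
tcp_pos: [634.5, 27.4, 362.7]
eef_rot: [-3.134, -0.011, 3.14]
contact_force: [-0.9, 0.1, 0.9]
grip_width: 0.0
[634.6  27.3 363. ] [-3.1 -0.   3.1] 0.02914238413955999 [ 0.5  0.6 -1.   1.4  0.5  1.5  1.1]
[[248.1 188.6]] [[311.2 117.2]]
72 [589.6 287.4] tcp 600.5706472387332 287.402445673688
65 [577.3 283.8] tcp 588.2949439092599 283.8343430593313
55 [561.4 276.5] tcp 572.4147247634962 276.4773923560586
45 [547.1 266.5] tcp 558.0532829120242 266.47463914933365
35 [534.6 254.1] tcp 545.6469834982602 254.13001203370555
25 [524.6 239.8] tcp 535.5727856520012 239.8185962573998
15 [517.1 224. ] tcp 528.1367887770158 223.9752369468537
5 [512.6 207.1] tcp 523.5649318755543 207.08132655759155
-5 [511.  189.7] tcp 510.99612850609645 189.6501780080599
-15 [512.5 172.2] tcp 512.4780459651705 172.21142792634956
-22 [515.3 160.3] tcp 515.310155202578 160.2839953495099
-28 [518.9 150.4] tcp 518.8799966490342 150.39937205714125
```

View pics/d1.png

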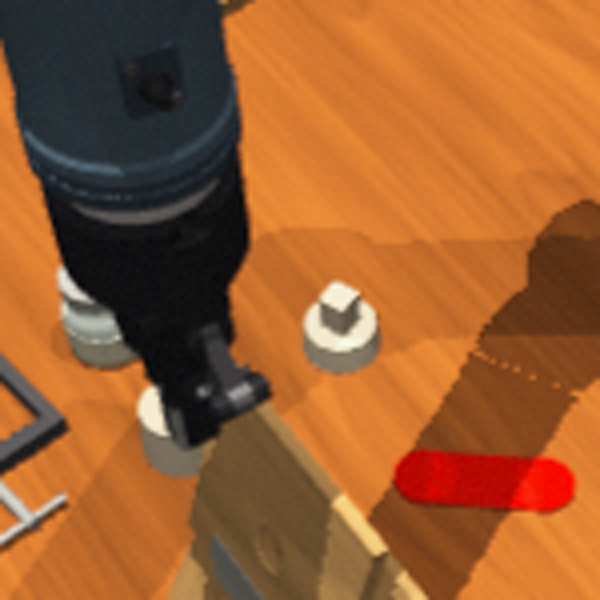

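View pics/d1t.png

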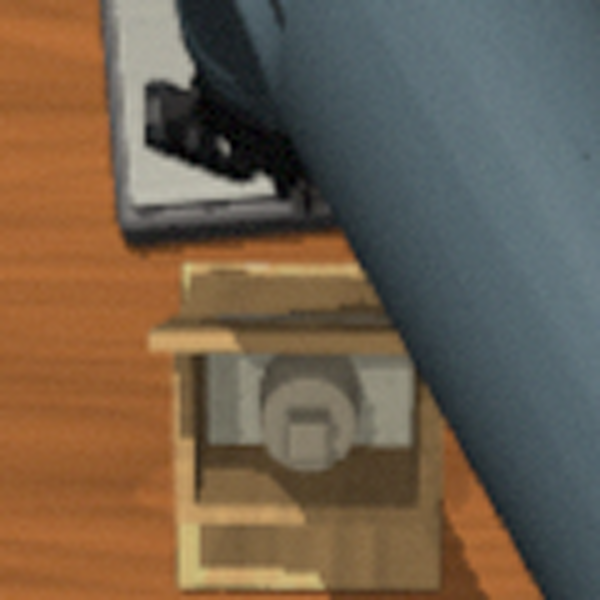

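```bash
python3 -m crank '[[0,0,0,-2.5,0,0,0],[0,0,0,-5,0,0,0],[0,0,0,-7.2,0,0,0],[0,0,0,-7.7,0,0,0],[0,-1,0,-7.7,0,0,0],[0,-2,0,-7.7,0,0,0],[0,-2.5,0,-7.7,0,0,0],[0,-2.5,0,-7.7,0,0,0]]';python3 - <<'E'
from h import *
S=vision.read_camera("scene");T=vision.read_camera("top")
save(S,"d2.png",(200,80,150,150),4)
print(r.get_state()["tcp_pos"],r.get_state()["contact_force"])
E
```

```text
time_s: 38.42
tcp_pos: [609.8, 27.6, 286.3]
eef_rot: [-3.135, -0.011, 3.14]
contact_force: [0.2, -0.9, -0.2]
grip_width: -0.0
[610.09058741  27.59559475 285.93967703] [ 0.56114117 -0.10510974  0.0252989 ]
```

View pics/d2.png

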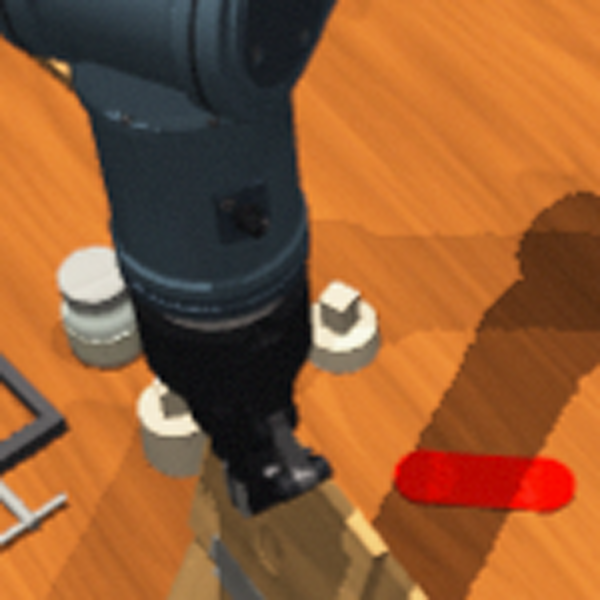

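```bash
python3 -m crank '[[0,-1.2,0,0,0,0,0],[0,-2.2,0,-0.2,0,0,0],[0,-3,0,-0.6,0,0,0],[0,-3.8,0,-1,0,0,0],[0,-4.5,0,-1.5,0,0,0],[0,-5.2,0,-2,0,0,0],[0,-5.8,0,-2.6,0,0,0],[0,-6.4,0,-3.2,0,0,0]]';python3 - <<'E'
from h import *
S=vision.read_camera("scene");T=vision.read_camera("top")
save(S,"d3.png",(200,110,150,150),4)
print(r.get_state()["tcp_pos"],r.get_state()["contact_force"])
E
```

```text
time_s: 39.52
tcp_pos: [545.5, 27.7, 253.2]
eef_rot: [-3.136, -0.011, 3.14]
contact_force: [1.3, 0.1, 0.5]
grip_width: 0.2
[544.81157735  27.45279961 252.71209937] [-0.29811359  1.2576168  -0.69462546]
```

View pics/d3.png

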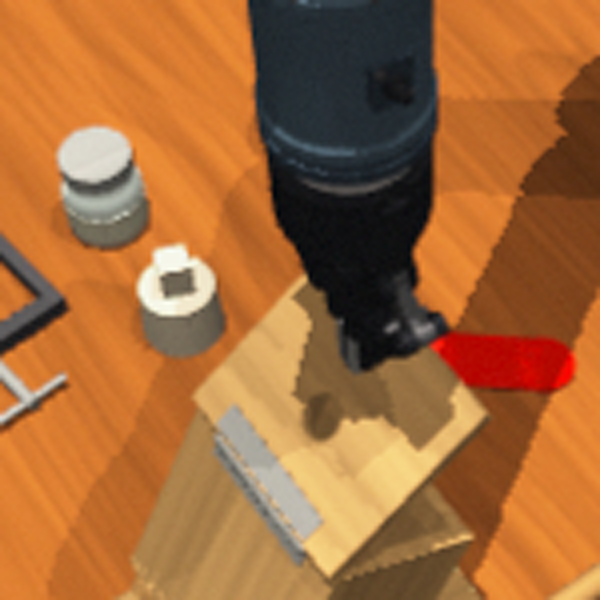

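```bash
python3 -m crank '[[0,-0.9,0,-1.3,0,0,0],[0,-1.4,0,-2.2,0,0,0],[0,-1.7,0,-3,0,0,0],[0,-2,0,-3.8,0,0,0],[0,-2.2,0,-4.7,0,0,0],[0,-2.7,0,-5.5,0,0,0],[0,-3.2,0,-6.4,0,0,0],[0,-3.2,0,-7.2,0,0,0]]'; python3 -m crank '[[0,0,0,-0.8,0,0,0],[0,0.2,0,-1.6,0,0,0],[0,0.4,0,-2.2,0,0,0],[0,0.5,0,-2.6,0,0,0]]'
```

```text
time_s: 40.62
tcp_pos: [513.4, 27.8, 181.1]
eef_rot: [-3.136, -0.012, 3.141]
contact_force: [1.0, -0.0, 0.8]
grip_width: 0.4
time_s: 41.12
tcp_pos: [519.0, 27.8, 155.2]
eef_rot: [-3.136, -0.012, 3.141]
contact_force: [-0.1, -0.1, 1.2]
grip_width: -0.0
```

```bash
python3 -m crank '[[0,0,0,-0.3,0,0,0],[0,0,0,-0.5,0,0,0]]';python3 - <<'E'
from h import *
S=vision.read_camera("scene");T=vision.read_camera("top")
save(S,"d4.png",(200,140,150,150),4)
print(r.get_state()["tcp_pos"],r.get_state()["contact_force"])
E
```

```text
time_s: 41.38
tcp_pos: [519.6, 27.9, 152.6]
eef_rot: [-3.134, -0.01, 3.14]
contact_force: [-9.3, -3.9, 33.2]
grip_width: 0.1
[519.55398411  27.81709442 152.87910875] [-6.73098273 -3.77374447 23.48729622]
```

View pics/d4.png

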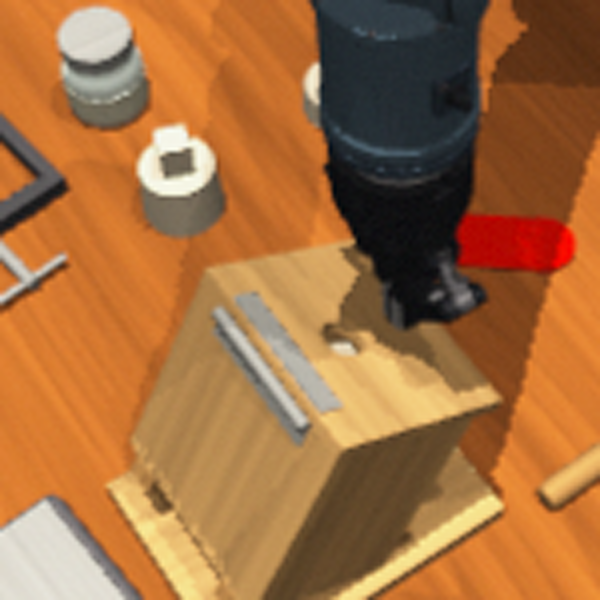

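The lid bottomed on the rim (the force rose to 33 N at the closed height). Backing off clear and checking everything.

```bash
python3 -m crank '[[0,0,0,0.5,0,0,0],[0,-0.5,0,2,0,0,0],[0,-1.5,0,5,0,0,0],[0,-3,0,9,0,0,0],[0,-4,4,14,0,0,0],[0,-5,9,18,0,0,0],[0,-6,13,20,0,0,0],[0,-6,14,20,0,0,0]]';python3 - <<'E'
from h import *
from fit import model
np.set_printoptions(precision=1,suppress=True)
S=vision.read_camera("scene");T=vision.read_camera("top")
S=vision.read_camera("scene");T=vision.read_camera("top")
x=[565.5,28.7,0,0.0]
for p,off,sz,n in ((S,(210,150),(120,100),"e1.png"),(T,(260,120),(110,90),"e1t.png")):
    im=cv2.cvtColor(p["img"],cv2.COLOR_RGB2BGR)[off[1]:off[1]+sz[1],off[0]:off[0]+sz[0]]
    im=cv2.resize(im,None,fx=6,fy=6,interpolation=cv2.INTER_CUBIC)
    for a,c in ((0,(0,255,0)),(0.08,(0,0,255))):
        x[3]=a
        for k in ((122,70,9),(122,-70,9),(0,70,9),(0,-70,9)):
            u=(proj(p,[model(x,("l",)+k)])[0]-off+.5)*6; cv2.circle(im,tuple(u.astype(int)),3,c,-1)
    cv2.imwrite("pics/"+n,im)
save(S,"e2.png");save(T,"e2t.png")
for n in("core_short","core_mid"):
  for p in (S,T): print(n,[(np.array(q["location"]).round(1).tolist(),round(q["confidence"],2)) for q in tip_of(p,n+"_top")[:2]])
print(r.get_state()["tcp_pos"],r.get_state()["contact_force"])
E
```

```text
time_s: 42.48
tcp_pos: [457.9, 171.5, 353.1]
eef_rot: [-3.137, -0.008, -3.137]
contact_force: [0.1, -0.7, -0.9]
grip_width: 0.0
core_short [([284.6, 152.4], 0.67)]
core_short [([401.8, 235.1], 0.66)]
core_mid [([242.2, 175.8], 0.61)]
core_mid [([395.3, 178.6], 0.61), ([401.3, 230.7], 0.48)]
[459.1 166.4 350.1] [-1.   0.5 -0. ]
```

View pics/e1.png

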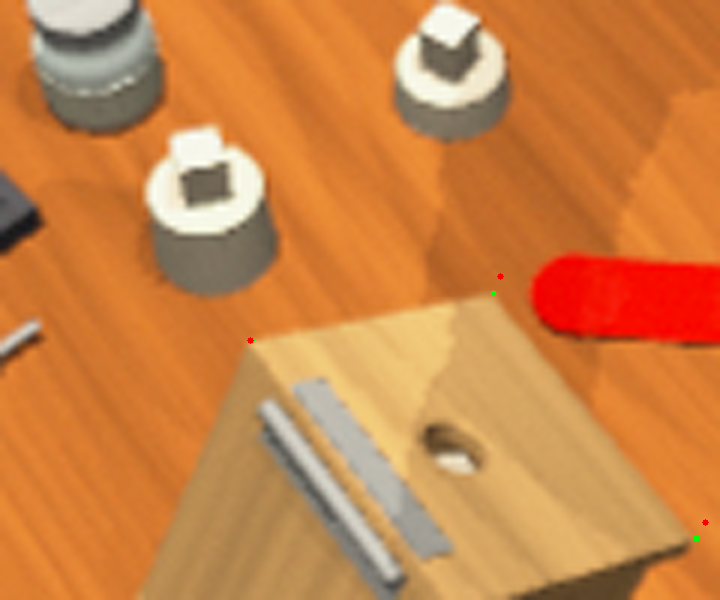

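View pics/e2.png

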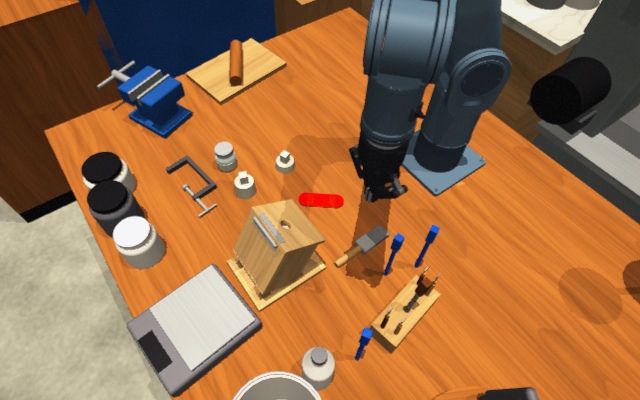

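View pics/e1t.png

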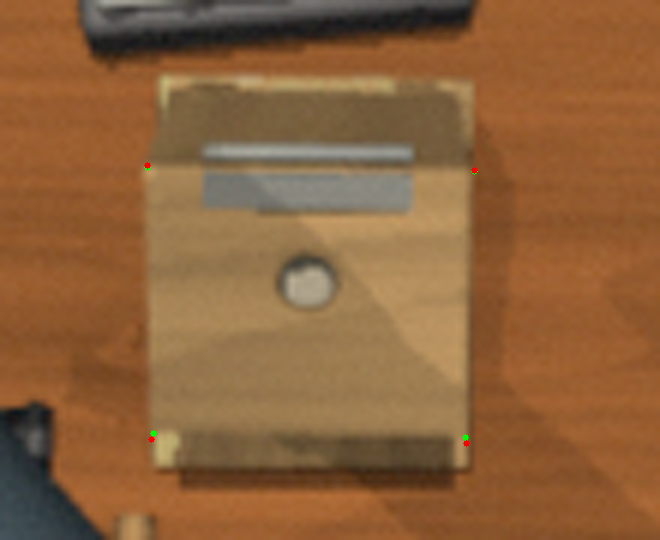

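View pics/e2t.png

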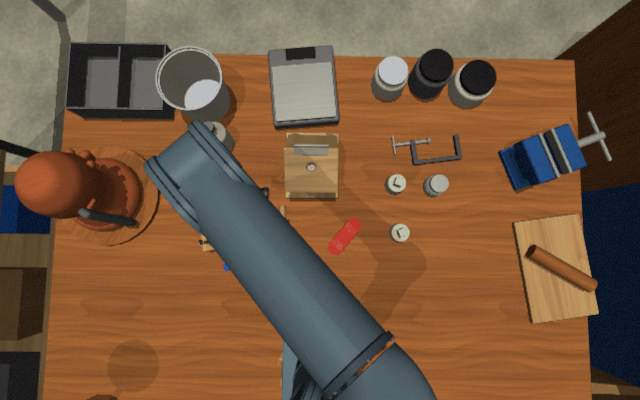

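The shut lid's corners lie on the model points for 0 rad, the rod stands in the block, and the other cores and bystanders are unmoved. Settling, then handing in.

```bash
python3 -m crank '[[0,0,0,0,0,0,0],[0,0,0,0,0,0,0],[0,0,0,0,0,0,0]]'; python3 -c "
from plant import r
s=r.get_state();print(s['contact_force'],abs(s['joint_vel']).max());print(r.sign_off())"
```

```text
time_s: 43.25
tcp_pos: [458.9, 167.6, 350.6]
eef_rot: [-3.136, -0.011, 3.14]
contact_force: [0.3, 1.2, 0.5]
grip_width: 0.0
[0.30185246 1.15706036 0.47595611] 0.0020517079299859605
the job is handed in; nothing more can be done
None
```

I measured the box with the depth rod, put the rod back, stood the long core in the pocket, and shut the lid. I handed the job in at 43.3 s; no verdict came back.

- **Depth:** the floor board lies about 110 mm below the rim. When I set the core down it touched at 110.3 mm, which agrees.
- **Rod, first probe:** it pressed too hard, with up to about 80 N on the wrist. The rod turned about 5.6° in the jaws and slipped about 1.5 mm.
- **Rod, second probe:** I corrected the tilt and repeated it. There was one brief touch at about 30 N, then the rod rested square on the floor board at about 7 N for over 0.5 s. It now stands in its hole in the tool block.
- **Core:** I lowered the long core (100 mm) and released it only after it touched the floor. Its top is about 10 mm below the rim. It then slid a few mm down towards the front wall, which I saw in the picture but did not measure.
- **Lid:** I swung it shut slowly until it met the rim, pressing up to 33 N. In the last pictures the lid's corners match the fully shut position.
- **Everything else:** in the last pictures the short and mid cores and the other things on the bench look unmoved, except the bottle, which the arm hides in the top view. The arm stands clear and touches nothing.

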